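# Check-weigh a press flange on the bench balance

### The arm

A 6-joint arm with a two-finger parallel gripper is mounted at the origin on the work surface. World frame = base frame: x ahead of the robot, y to its left, z up, the work surface at z = 0. Lengths are in mm, angles in rad, forces in N, time in s.
With the tool pointing down it reaches from about 300 to 875 mm from the base axis. Payload 4.2 kg.
Tool frame: the origin (TCP) lies midway between the tips of the shut fingers; the grasp point (between the pads) lies 19 mm behind it; z points along the fingers, y is the direction in which the jaws open and shut (so a half turn about z gives the same grasp; the last joint's range is limited). The gripper opens to 85 mm and grips with 20 to 120 N. Pads are 22 mm wide; open, the fingers measure 114 mm over their backs; the gripper's body (76 mm by 85 mm) begins 54 mm behind the grasp point. The pads swing forward as they close: fully open they stand 13 mm farther back than shut.
Start: joints at [-1.294, 0.32, 1.565, -0, 1.257, -0.02], TCP at [168.169, -549.875, 209.038] pointing down, gripper open.
Joint ranges: [-3.11, 3.11], [-0.84, 2.01], [0.21, 2.61], [-1.34, 4.49], [0.05, 2.63], [-2.56, 2.56]. Speed limits (rad/s): [2.57, 2.57, 3.14, 3.14, 3.14, 3.14].

### API

Orientations are given as a unit quaternion [w, x, y, z].
In Python, from bench import r gives the robot as it stands.
- The arm moves only by the tool send_rows, never from a script. Its argument "motion" is a list of rows, each a list of 3 entries, a list of its own where there are three numbers: the shift along the tool's x, y, z in m, then the turn about the tool's z in rad, then the finger opening in m, from 0 to 0.0854. In form: [[[dx, dy, dz], roll, gripper], ...]. A call has 1 to 10 rows; each row shifts and turns the commanded pose from where the row before left it, along the tool's axes as they then stand; what a row does not reach is not made up. A row lasts 1/8 s, in which the tool goes at most 62.5 mm and 10.7 degrees, less where a joint would pass 70% of its speed; a pose out of reach is approached as far as the arm can. A call is refused whole if a number of a shift passes 0.0625 or a number of a turn 0.188, either way. A call with a gripper value outside its range is refused whole. The fingers move at their own pace and stop on an object; "force" is the grip in N (left out, the last holds). Time passes only in rows, so rows that do not move let the fingers close. It gives the time, the measured TCP pose, the force and the opening at its end, in the units of the state.
- r.get_obs(): the state, without advancing time (a new reading comes with each control period).
- r.capture(name): name is "side" or "top" or "wrist"; returns a dict with "color" (420x560x3 uint8, red, green, blue), "intrinsics" (3x3 intrinsics, pixels), "k1" (the pictures are not rectified: a ray, as slopes to the right and down, at radius r is drawn at 1 + k1 r^2 times it, then the intrinsics apply), "rvec" (rotation vector, rad) and "tvec" (3), from world to camera coordinates, as OpenCV has them. Camera axes: x right, y down, z forward; pixel columns grow to the right and rows downward; lengths in mm; the calibration is good to about 2 mm. A picture is of the moment at which its call begins. There is no depth.
- r.finish_job(): hands the job in, once; it reports no verdict.
The state is a dict: "time": time; "qpos": joint angles; "dq": joint speeds; "joint_torque": joint torques, N m; "ee_pos": TCP position; "ee_rot": TCP orientation; "wrist_force": force on the tool from outside, world axes, zero at the start; "moment": the same for the moment, N m; "width": opening from 0.0 (shut) to 1.0 (fully open).
Only numpy, scipy, OpenCV 4.12 (cv2) and the standard library are available. Lean on these libraries where they do the work, as an engineer would, in place of code of your own. Each camera call takes 0.05 s, during which the arm holds its last target.

### The job

Weigh the press flange that already sits on the left pan of the balance: thread as many ring weights as are needed over the post of the right pan, each lowered gently until it lies flat, and nudge the brass poise along its rail, until the beam comes to rest level by itself. Push the poise without pinching it, never press or knock the balance hard, leave the flange on its pan and unused weights on the bench, and leave everything else alone.

Things in the scene. Friction and masses are not known exactly. Their poses are not given: they have to be found in the camera images.
- balance: bench balance, grey base 150 x 330 x 22 mm; origin: centre of the base's underside. x points away from the robot at yaw 0 (yaw up to 0.25 rad), y to the left (flange) pan; the right (post) pan is at -y. Pans: discs 110 mm across, 130 mm from the middle, always horizontal, tops 100 mm above the bench when level, travel 19.5 mm up and down. Thin pointer plate, 200 mm high, 60 mm behind the middle.
- beam_arm (a joint): beam tilt, rad: 0 level, positive when the right pan (weights) is low, negative when the left (flange) is low; stops at -0.15 and 0.15, starts at -0.15. Sprung: between the stops it settles in about 1.5 s at about 0.00125 rad per gram of difference between the sides, so a stop is reached at about 120 g.
- poise (a joint): position of the poise along its rail, m: 0 at the middle of the beam, 0.12 at the right end (towards balance -y). It adds 1 g to the right side for each mm, so 0 to 120 g. It stays where it is left; it resists with about 2 N and is pushed by its fin.
- poise_fin (a point): middle of the poise's upright brass fin, the place to push: the fin is 14 mm thick along the rail, 24 mm across it, 34 mm high on a poise block 24 mm long, its top 12 mm above this point. The rail runs along the balance's y, 100 mm on the robot's side of the beam, and tilts with it; with the beam level this point is 103 mm above the bench.
- post_foot (a point): centre of the top of the right pan, at the foot of its upright post; moves with the pan. The post is 12 mm in diameter and 45 mm high, its top 9 mm tapering to 4 mm. The first ring rests on the pan, the next on top of it.
- part_pan_centre (a point): centre of the top of the left pan; moves with the pan, which has a rim 5 mm high.
- flange: dark cast flange on the left pan: 80 mm disc 12 mm thick with a hub 36 mm across, 32 mm high in all; origin at the centre of its underside. Its mass is not known exactly: between 430 and 590 g.
- weight_400: known weight of 400 g: a plain flat steel ring, outside diameter 52 mm, 25 mm high, with a 14.5 mm hole through its middle; starts lying flat on the bench. Origin: centre of its underside; z up along the hole.
- weight_200: known weight of 200 g: a plain flat steel ring, outside diameter 43 mm, 20 mm high, with a 14.5 mm hole through its middle; starts lying flat on the bench. Origin: centre of its underside; z up along the hole.
- weight_100: known weight of 100 g: a plain flat steel ring, outside diameter 34 mm, 15 mm high, with a 14.5 mm hole through its middle; starts lying flat on the bench. Origin: centre of its underside; z up along the hole.
- paste_jar: white screw-top jar, 64 mm across, 75 mm high; bystander, not to be disturbed
- paste_brush: flat brush lying on the bench; bystander, not to be disturbed
- bone_folder: pale flat strip 150 x 22 x 6 mm lying on the bench; bystander, not to be disturbed
- brush_cup: clear open cup, 76 mm across, 90 mm high; bystander, not to be disturbed
- pressing_stone: grey rounded stone, 84 mm across, 46 mm high; bystander, not to be disturbed
- book_block: bare block of sheets, 120 x 170 x 30 mm; bystander, not to be disturbed
- tape_roll: paper roll lying flat, 80 mm across, 20 mm high; bystander, not to be disturbed
Mind the look-alikes: they are no part of the job. Leave any blue, orange or purple look-alike of the weight_400 alone.

How it is judged:
By the outcome, as a careful person would: the job done as asked, in the order asked, and still so for the second after the job is handed in, with the robot touching nothing.
It also fails if it takes over 72 s, if anything falls off the work surface, if the arm or the gripper's body presses on something with over 40 N, if the wrist force passes 120 N, or if a joint passes its speed limit or range.

## Working session

There is one attempt and no reset: what is moved stays moved. The work goes in short steps, Python scripts to look and compute and a tool call to move; the robot and the scene stay as the last step left them, time stands still between calls to the robot, and variables do not carry over. Pictures are saved under pics/ and viewed, and the job is handed in when it is done.

Besides the shell and the picture viewer there is one more tool, called after "Request:" as name(argument=value, ...), one argument or row to a line, values as JSON. send_rows: Moves the arm, as the interface text tells. Its arguments: {"type":"object","properties":{"motion":{"type":"array"},"force":{"type":"number"}},"required":["motion"]}

```bash
ls; mkdir -p pics
cat > h.py <<'E'
import numpy as np, cv2
from bench import r
def cap(n,f=None):
    c=r.capture(n)
    if f: cv2.imwrite('pics/'+f+'.png',c['color'][:,:,::-1])
    return c
def ray(c,u,v):
    K=np.array(c['intrinsics']);d=np.array([(u-K[0,2])/K[0,0],(v-K[1,2])/K[1,1]])
    p=d.copy()
    for _ in range(20): p=d/(1+c['k1']*(p@p))
    R=cv2.Rodrigues(np.array(c['rvec'],float))[0];t=np.array(c['tvec'],float).ravel()
    return -R.T@t, R.T@np.array([p[0],p[1],1])
def onz(c,u,v,z):
    o,d=ray(c,u,v);return o+d*(z-o[2])/d[2]
def proj(c,P):
    R=cv2.Rodrigues(np.array(c['rvec'],float))[0];t=np.array(c['tvec'],float).ravel()
    q=R@np.array(P,float)+t;p=q[:2]/q[2];p=p*(1+c['k1']*(p@p));K=np.array(c['intrinsics'])
    return np.array([K[0,0]*p[0]+K[0,2],K[1,1]*p[1]+K[1,2]])
E
python3 - <<'E'
from h import *
for n in ['side','top','wrist']:
    c=cap(n,n+'0'); o,d=ray(c,280,210); print(n,o,d)
print(r.get_obs())
E
```

```text
pics
side [ 404.35619378 -965.89779359  951.38245802] [ 0.0914575   0.74250547 -0.66356709]
top [ 414.74306396  -34.6490668  1475.34027736] [ 0.05973608  0.00334718 -0.99827275]
wrist [ 238.26480356 -527.93364119  372.59899948] [-0.29618171 -0.07968012 -0.95199088]
{'time': 0.15, 'qpos': array([-1.29403151e+00,  3.20153751e-01,  1.56535980e+00,  4.27120798e-06,
        1.25740171e+00, -1.99977865e-02]), 'dq': array([ 0.00140132, -0.00165413, -0.00408591,  0.00063199,  0.00129647,
        0.00025167]), 'joint_torque': array([ 6.29666956e-04, -4.15841281e+01, -2.34344369e+01,  2.56299685e-06,
        5.89771094e-03, -1.23444730e-05]), 'ee_pos': array([ 168.04688613, -549.50824008,  208.38556641]), 'ee_rot': array([-6.56122609e-04,  9.89011559e-01,  1.47836731e-01, -8.26531937e-05]), 'wrist_force': array([0.09235863, 0.28657658, 0.39886368]), 'moment': array([0.02062248, 0.01945621, 0.01808632]), 'width': 1.0014933471460226}
```

View pics/top0.png

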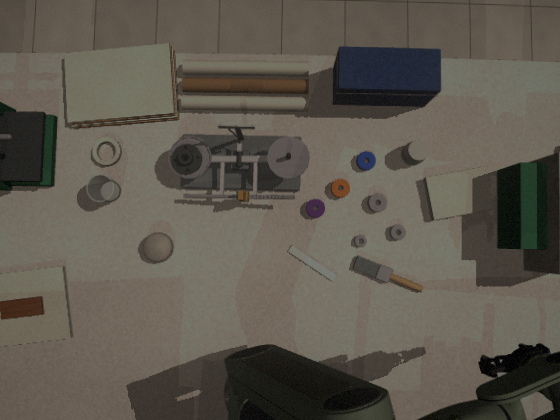

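View pics/side0.png

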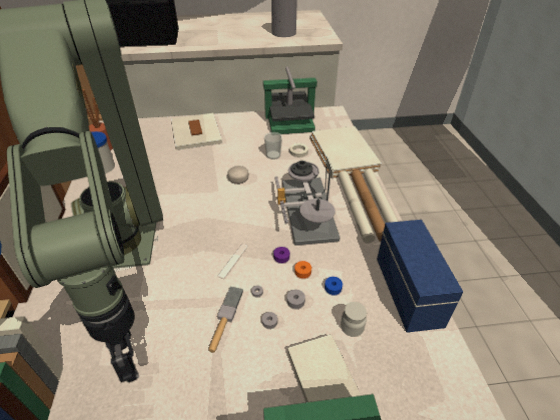

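View pics/wrist0.png

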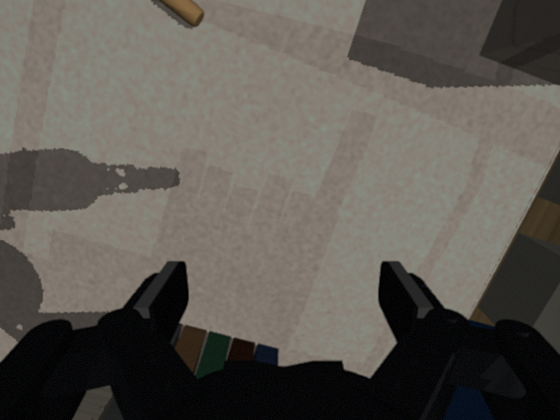

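The top view shows the grey rings: 400 near (376,203), 200 near (397,232), 100 near (360,241). The balance is around (241,163), its fin is near (243,196) and the right pan near (288,157).

Run:
```python
from h import *
c=cap('top');im=c['color']
a=cv2.resize(im[115:220,165:320],None,fx=5,fy=5,interpolation=cv2.INTER_CUBIC);cv2.imwrite('pics/z1.png',np.clip(a[:,:,::-1]*1.8,0,255))
a=cv2.resize(im[140:260,295:435],None,fx=5,fy=5,interpolation=cv2.INTER_CUBIC);cv2.imwrite('pics/z2.png',np.clip(a[:,:,::-1]*1.8,0,255))
s=cap('side');im=s['color']
a=cv2.resize(im[150:250,240:380],None,fx=5,fy=5,interpolation=cv2.INTER_CUBIC);cv2.imwrite('pics/z3.png',a[:,:,::-1])
for n,u,v,h in [('400',376,203,25),('200',397,232,20),('100',360,241,15),('pan',288,157,120),('fin',243,196,115)]:
    print(n,onz(c,u,v,h).round(1))
K=c['intrinsics'];print(K,c['k1'],s['k1'])
```

```text
400 [ 525.8 -292.    25. ]
200 [ 447.7 -351.4   20. ]
100 [ 421.2 -250.9   15. ]
pan [632.5 -48.  120. ]
fin [530.3  65.6 115. ]
[[531.91468154   0.         276.57232402]
 [  0.         531.91468154 214.94877439]
 [  0.           0.           1.        ]] -0.06385530880985768 0.016749131429413183[ WARN:0@3.325] global loadsave.cpp:1063 imwrite_ Unsupported depth image for selected encoder is fallbacked to CV_8U.
```

View pics/z1.png

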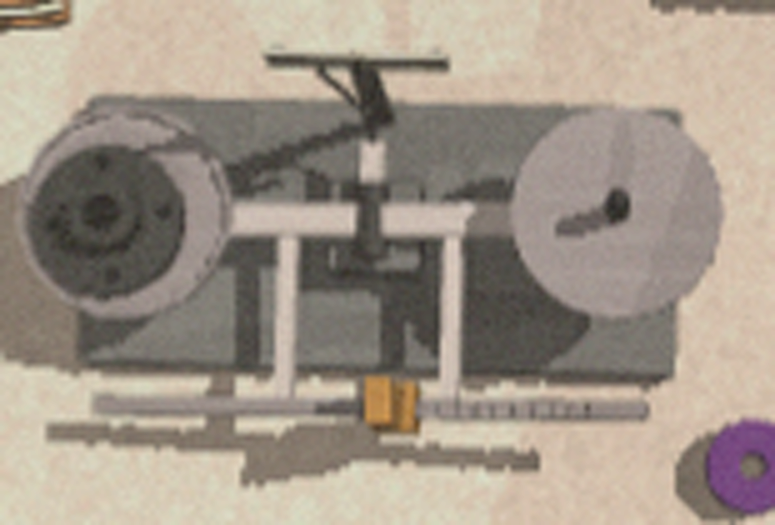

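View pics/z2.png

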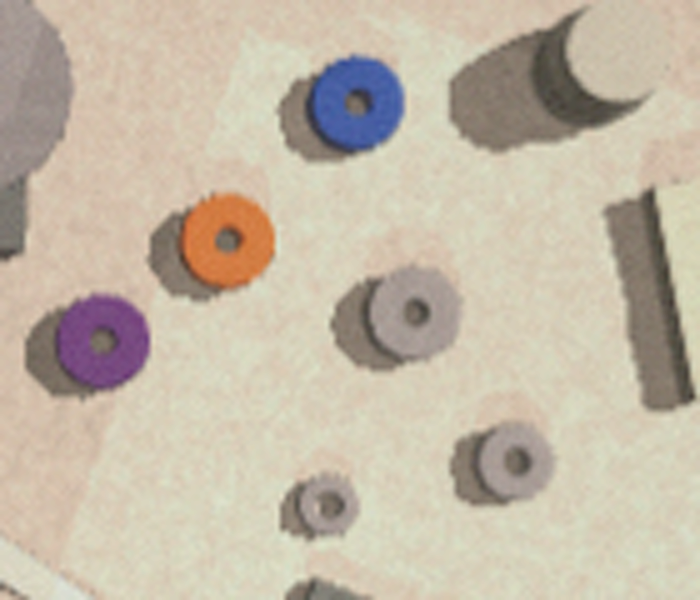

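View pics/z3.png

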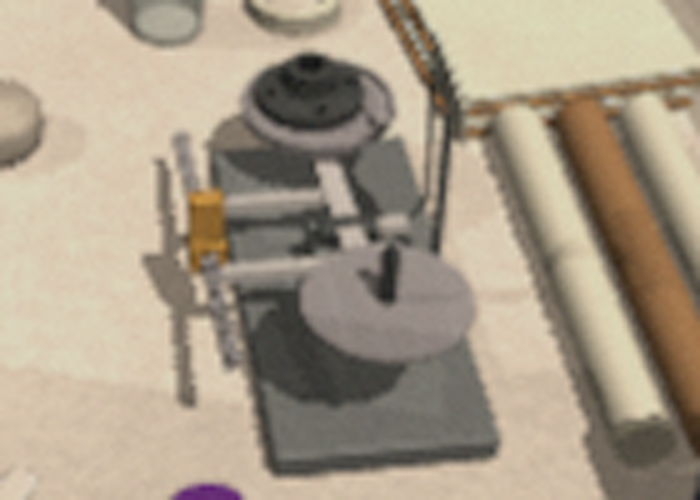

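```bash
cat >> h.py <<'E'
def tri(a,ua,b,ub):
    o1,d1=ray(a,*ua);o2,d2=ray(b,*ub);d1/=np.linalg.norm(d1);d2/=np.linalg.norm(d2)
    A=np.array([d1,-d2]).T;s=np.linalg.lstsq(A,o2-o1,rcond=None)[0]
    p,q=o1+s[0]*d1,o2+s[1]*d2
    return ((p+q)/2).round(1),np.linalg.norm(p-q).round(1)
def z1(x,y,u0,v0,f=5): return ((x+.5)/f-.5+u0,(y+.5)/f-.5+v0)
E
python3 - <<'E'
from h import *
s=cap('side');t=cap('top')
im=s['color'];a=cv2.resize(im[240:340,240:350],None,fx=5,fy=5,interpolation=cv2.INTER_CUBIC);cv2.imwrite('pics/z4.png',a[:,:,::-1])
for n,x,y,h in [('400',416.5,312,25),('200',516.5,461,20),('100',329.5,506,15)]:
    print(n,onz(t,*z1(x,y,295,140),h).round(1))
Z=lambda x,y:z1(x,y,165,115); S=lambda x,y:z1(x,y,240,150)
print('pan',onz(t,*Z(617,212.5),119.5).round(1),onz(s,*S(387.5,304),119.5).round(1))
print('posttop tri',tri(t,Z(619,198),s,S(392,246)),onz(t,*Z(619,198),164.5))
print('left pan',onz(t,*Z(126,213),80.5+5))
print('base corners',[onz(t,*Z(*p),22).round(1) for p in [(90,97),(680,112),(672,378),(80,365)]])
print('rail ends',onz(t,*Z(95,403),80).round(1),onz(t,*Z(647,411),118).round(1))
print('fin',onz(t,*Z(379,401),115).round(1),onz(t,*Z(405,406),115).round(1),'block tri?')
E
```

```text
400 [ 528.7 -297.1   25. ]
200 [ 448.3 -353.9   20. ]
100 [ 421.8 -252.2   15. ]
pan [632.3 -48.  119.5] [633.8 -51.7 119.5]
posttop tri (array([633.5, -48.5, 164.1]), np.float64(2.1)) [632.40034368 -48.4051566  164.5       ]
left pan [632.99637965 210.89493868  85.5       ]
base corners [array([707.5, 244.2,  22. ]), array([704.6, -82.7,  22. ]), array([557.1, -80.8,  22. ]), array([558.2, 245.1,  22. ])]
rail ends [532.5 225.3  80. ] [530.5 -65.3 118. ]
fin [533.3  72.4 115. ] [531.   58.9 115. ] block tri?
```

View pics/z4.png

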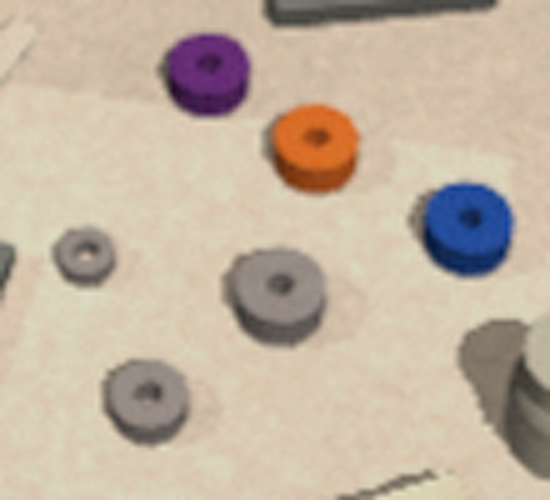

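Run:
```python
from h import *
s=cap('side')
for n,x,y,h in [('400',279,284,25),('200',148,392,20),('100',87,250,15)]:
    print(n,onz(s,*z1(x,y,240,240),h).round(1))
```

```text
400 [ 529.5 -296.9   25. ]
200 [ 449.6 -353.9   20. ]
100 [ 424.8 -252.4   15. ]
```

Request:
send_rows(
  motion=[
    [[0.042, -0.0136, 0], 0, 0.085],
    [[0.042, -0.0136, 0], 0, 0.085],
    [[0.042, -0.0136, 0], 0, 0.085],
    [[0.042, -0.0136, 0], 0, 0.085],
    [[0.042, -0.0136, 0], 0, 0.085],
    [[0.042, -0.0136, 0], 0, 0.085],
    [[0.042, -0.0136, 0], 0, 0.085],
    [[0.042, -0.0136, 0], 0, 0.085],
    [[0.042, -0.0136, 0], 0, 0.085],
    [[0.042, -0.0136, 0], 0, 0.085],
  ],
  force=40,
)

```text
time: 1.65
ee_pos: [531.2, -296.0, 209.1]
ee_rot: [0.0, 0.989, 0.148, 0.0]
wrist_force: [0.1, -0.5, -0.7]
width: 0.995
```

Request:
send_rows(
  motion=[
    [[0, 0, 0.03], 0.1, 0.085],
    [[0, 0, 0.03], 0.1, 0.085],
    [[0, 0, 0.03], 0.1, 0.085],
    [[0, 0, 0.0], 0, 0.085],
  ],
)

```text
time: 2.15
ee_pos: [528.5, -296.1, 116.8]
ee_rot: [-0.001, 1.0, -0.001, -0.002]
wrist_force: [0.0, 0.1, -0.7]
width: 0.993
```

```bash
cat >> h.py <<'E'
def st():
    o=r.get_obs();from scipy.spatial.transform import Rotation as R
    q=o['ee_rot'];m=R.from_quat([q[1],q[2],q[3],q[0]]).as_matrix()
    print('t',round(o['time'],2),'tcp',o['ee_pos'].round(1),'yaw',np.arctan2(m[1,0],m[0,0]).round(4),'F',o['wrist_force'].round(2),'w',round(o['width']*85.4,1),'q6',o['qpos'][5].round(2))
    return o
E
python3 - <<'E'
from h import *
st();c=cap('wrist','w1')
print(proj(c,(529,-297,25)))
E
```

```text
t 2.15 tcp [ 528.5 -296.1  116.8] yaw -0.0019 F [ 0.01  0.08 -0.71] w 84.8 q6 1.04
[284.47019075 198.32793851]
```

View pics/w1.png

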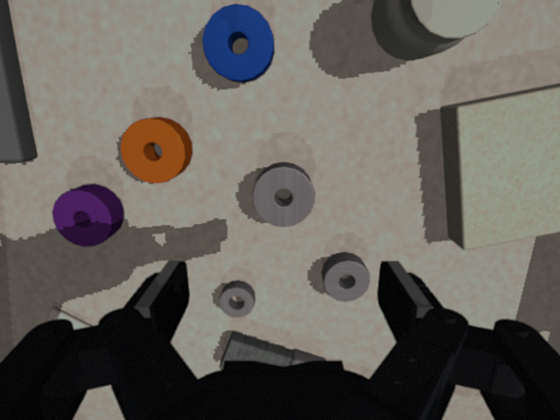

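Request:
send_rows(
  motion=[
    [[0.0005, 0.0008, 0.035], 0, 0.085],
    [[0, 0, 0.035], 0, 0.085],
    [[0, 0, 0.025], 0, 0.085],
    [[0, 0, 0.0125], 0, 0.085],
    [[0, 0, 0], 0, 0.085],
  ],
)

```text
time: 2.82
ee_pos: [531.0, -298.1, 12.0]
ee_rot: [0.0, 1.0, -0.001, 0.0]
wrist_force: [0.7, -0.6, 0.8]
width: 0.994
```

Run:
```python
from h import *
st();c=cap('wrist','w2')
```

```text
t 2.83 tcp [ 531.  -298.1   12. ] yaw -0.0027 F [ 0.74 -0.58  0.8 ] w 84.9 q6 1.04
```

View pics/w2.png

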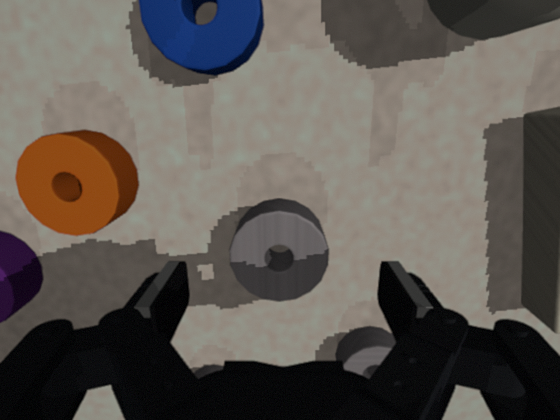

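Run:
```python
from h import *
st();c=cap('wrist');print(onz(c,279,257,25));st();cap('wrist');st()
print(proj(c,(529,-297,25)))
```

```text
t 2.88 tcp [ 531.4 -298.3   12.7] yaw -0.0028 F [0.27 0.09 1.01] w 85.2 q6 1.04
[ 530.62963987 -296.26448482   25.        ]
t 2.92 tcp [ 531.6 -298.5   13. ] yaw -0.0029 F [-0.04  0.04  0.03] w 84.9 q6 1.04
t 2.98 tcp [ 531.6 -298.4   13.1] yaw -0.0029 F [ 0.27 -0.13  0.44] w 85.2 q6 1.04
[280.4570619  259.88970726]
```

Request:
send_rows(
  motion=[
    [[-0.0015, -0.0015, 0.005], 0, 0.085],
    [[0, 0, 0.004], 0, 0.085],
    [[0, 0, 0], 0, 0.07],
    [[0, 0, 0], 0, 0.06],
    [[0, 0, 0], 0, 0.045],
    [[0, 0, 0], 0, 0.045],
    [[0, 0, 0], 0, 0.045],
    [[0, 0, 0], 0, 0.045],
  ],
)

```text
time: 3.98
ee_pos: [529.1, -296.3, 2.6]
ee_rot: [0.0, 1.0, -0.002, 0.0]
wrist_force: [0.3, 0.4, -0.1]
width: 0.526
```

Run:
```python
from h import *
c=cap('wrist','w3');st()
```

```text
t 4.03 tcp [ 529.1 -296.3    2.5] yaw -0.0032 F [0.59 0.62 0.57] w 44.7 q6 1.04
```

View pics/w3.png

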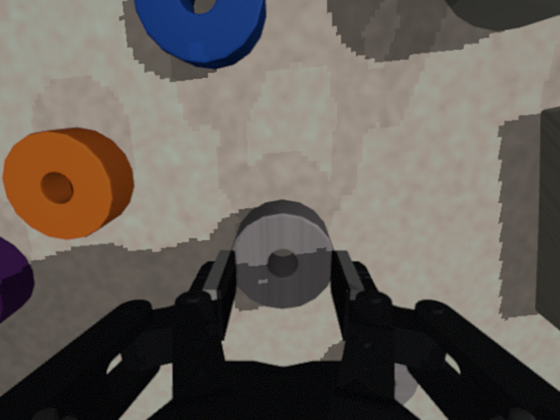

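Run:
```python
from h import *
c=cap('wrist');o=st();p=o['ee_pos']
print(onz(c,282,263,25))
for q in [(0,0,0),(0,0,19),(11,26,19),(11,-26,19),(11,22.5,19),(-11,22.5,19),(11,22.5,0)]: print(q,proj(c,p+np.array(q)).round(0))
```

```text
t 4.08 tcp [ 529.1 -296.3    2.5] yaw -0.0032 F [-0.7  -0.88 -0.37] w 45.1 q6 1.04
[ 530.06916173 -295.79856146   25.        ]
(0, 0, 0) [283. 246.]
(0, 0, 19) [283. 262.]
(11, 26, 19) [229. 241.]
(11, -26, 19) [337. 241.]
(11, 22.5, 19) [236. 241.]
(-11, 22.5, 19) [238. 282.]
(11, 22.5, 0) [241. 227.]
```

Request:
send_rows(
  motion=[
    [[0, 0, 0], 0, 0.038],
    [[0, 0, 0], 0, 0.03],
    [[0, 0, 0], 0, 0.03],
    [[0, 0, 0], 0, 0.03],
  ],
  force=40,
)

```text
time: 4.58
ee_pos: [529.0, -296.3, 2.5]
ee_rot: [0.0, 1.0, -0.002, -0.0]
wrist_force: [0.3, 0.3, -0.3]
width: 0.349
```

Run:
```python
from h import *
c=cap('wrist','w4');st()
```

```text
t 4.62 tcp [ 529.  -296.3    2.5] yaw -0.0032 F [ 0.67  0.51 -0.76] w 30.1 q6 1.04
```

View pics/w4.png

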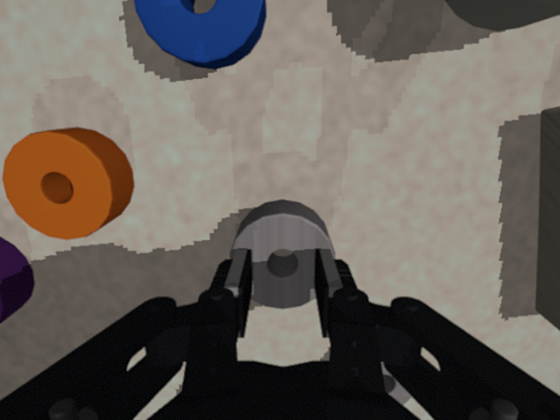

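Run:
```python
from h import *
c=cap('side');st()
print(proj(c,(529,-297,25)),proj(c,(529,-297,0)))
a=cv2.resize(c['color'][240:340,240:350],None,fx=6,fy=6,interpolation=cv2.INTER_CUBIC);cv2.imwrite('pics/s2.png',a[:,:,::-1])
```

```text
t 4.67 tcp [ 529.  -296.3    2.5] yaw -0.0032 F [-0.35 -0.45  0.64] w 30.0 q6 1.04
[295.23335473 296.43398459] [295.03366096 301.75960878]
```

View pics/s2.png

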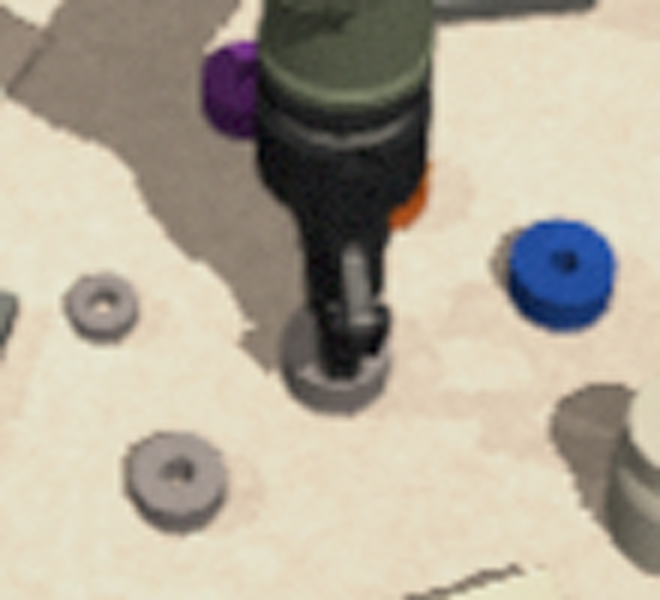

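Run:
```python
from h import *
c=cap('side','s3');w=cap('wrist');st()
for P in [(529,-311,z) for z in (0,10,20,30,40)]: print(P,proj(c,P).round(1),proj(w,P).round(1))
a=cv2.resize(w['color'][220:360,190:380],None,fx=4,fy=4,interpolation=cv2.INTER_CUBIC);cv2.imwrite('pics/w5.png',np.clip(a[:,:,::-1].astype(float)*2,0,255).astype(np.uint8))
```

```text
t 4.78 tcp [ 529.  -296.3    2.5] yaw -0.0032 F [-0.02  0.5   0.08] w 30.0 q6 1.04
(529, -311, 0) [295.8 305.9] [309.6 243.8]
(529, -311, 10) [295.9 303.8] [311.1 251.6]
(529, -311, 20) [296.  301.6] [312.8 260.2]
(529, -311, 30) [296.  299.5] [314.6 269.9]
(529, -311, 40) [296.1 297.3] [316.7 280.9]
```

View pics/w5.png

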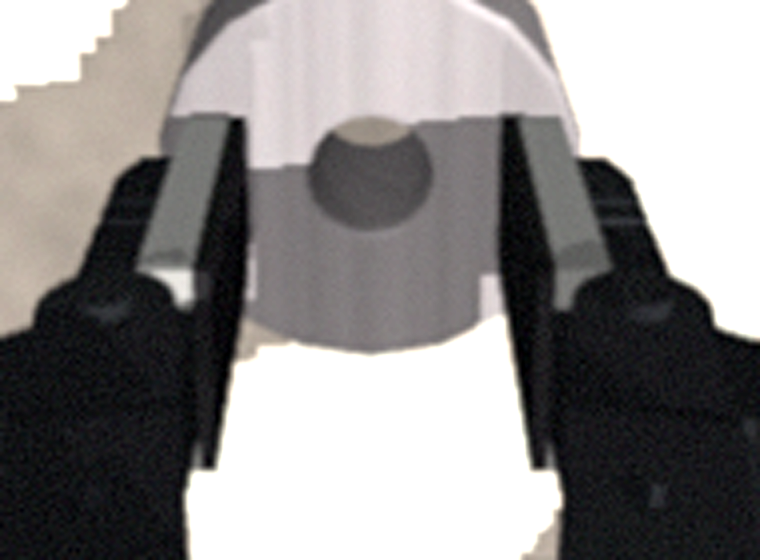

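Run:
```python
from h import *
w=cap('wrist');p=st()['ee_pos']
# tip front inner corners: solve height h above TCP & x off from pixel pairs with known gap
from scipy.optimize import least_squares
for wd,a,b in [(30,(251.2,249.2),(315.2,249)),(45,(235,252),(332,252)),(85.4,(187,262),(380,262))]:
    f=lambda s:np.r_[proj(w,p+[s[0],wd/2+s[2],s[1]])-a,proj(w,p+[s[0],-wd/2+s[2],s[1]])-b]
    print(wd,least_squares(f,[10,10,0]).x.round(1))
```

```text
t 4.83 tcp [ 529.  -296.3    2.5] yaw -0.0032 F [0.26 0.19 0.35] w 29.7 q6 1.04
30 [ 8.9 23.7 -0.1]
45 [ 8.3 25.6 -0.2]
85.4 [ 7.2 33.7 -0.2]
```

Request:
send_rows(
  motion=[
    [[0, 0, 0], 0, 0.06],
    [[0, 0, 0], 0, 0.085],
    [[0, 0, 0], 0, 0.085],
    [[0, 0, 0], 0, 0.085],
    [[0, 0, 0.008], 0, 0.085],
    [[0, 0, 0.008], 0, 0.085],
    [[0, 0, 0], 0, 0.085],
  ],
)

```text
time: 5.7
ee_pos: [528.3, -295.9, -14.7]
ee_rot: [-0.001, 1.0, -0.002, -0.001]
wrist_force: [1.0, -0.6, -0.1]
width: 0.991
```

Run:
```python
from h import *
c=cap('wrist','w6');st()
c=cap('side')
a=cv2.resize(c['color'][240:340,240:350],None,fx=6,fy=6,interpolation=cv2.INTER_CUBIC);cv2.imwrite('pics/s4.png',a[:,:,::-1])
```

```text
t 5.75 tcp [ 528.7 -296.1  -14.2] yaw -0.0032 F [ 0.13  0.05 -0.05] w 85.1 q6 1.04
```

View pics/w6.png

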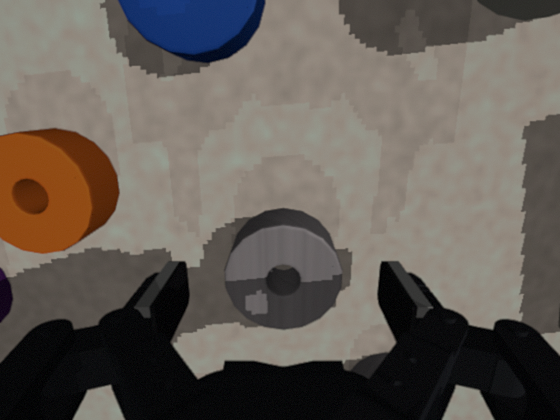

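View pics/s4.png

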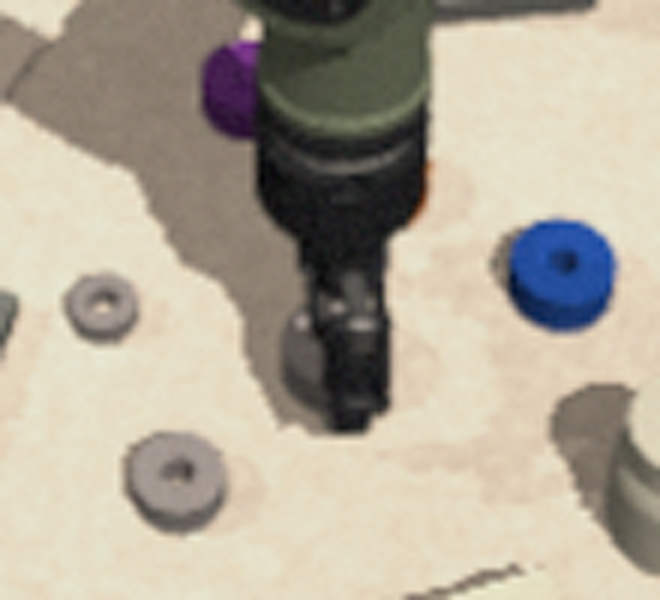

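Request:
send_rows(
  motion=[
    [[0.0005, 0, 0.006], 0, 0.085],
    [[0, 0, 0], 0, 0.07],
    [[0, 0, 0], 0, 0.06],
    [[0, 0, 0], 0, 0.04],
    [[0, 0, 0], 0, 0.03],
    [[0, 0, 0], 0, 0.03],
    [[0, 0, 0], 0, 0.03],
  ],
)

```text
time: 6.68
ee_pos: [529.6, -296.1, -18.9]
ee_rot: [-0.0, 1.0, -0.002, 0.0]
wrist_force: [-0.4, 1.9, 5.3]
width: 0.599
```

Run:
```python
from h import *
c=cap('wrist','w7');st()
```

```text
t 6.72 tcp [ 529.6 -296.1  -18.9] yaw -0.0034 F [-1.19  1.8   5.81] w 51.0 q6 1.05
```

View pics/w7.png

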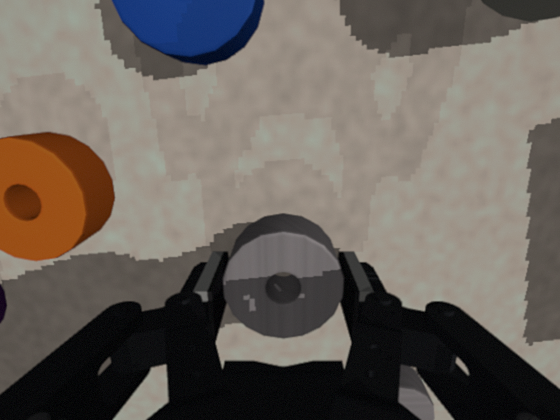

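Request:
send_rows(
  motion=[
    [[0, 0, -0.01], 0, 0.03],
    [[0, 0, -0.03], 0, 0.03],
    [[0, 0, -0.05], 0, 0.03],
    [[0, 0, -0.05], 0, 0.03],
    [[0, 0, -0.05], 0, 0.03],
    [[0, 0, -0.01], 0, 0.03],
    [[0, 0, 0], 0, 0.03],
  ],
)

```text
time: 7.6
ee_pos: [529.0, -296.1, 179.6]
ee_rot: [-0.0, 1.0, -0.002, -0.001]
wrist_force: [-0.5, -0.4, -5.0]
width: 0.592
```

Request:
send_rows(
  motion=[
    [[0.007, -0.017, 0], 0, 0.03],
    [[0.017, -0.04, 0], 0, 0.03],
    [[0.02, -0.049, 0], 0, 0.03],
    [[0.02, -0.049, 0], 0, 0.03],
    [[0.02, -0.049, 0], 0, 0.03],
    [[0.013, -0.03, 0], 0, 0.03],
    [[0.006, -0.013, 0], 0, 0.03],
    [[0, 0, 0], 0, 0.03],
    [[0, 0, 0], 0, 0.03],
  ],
)

```text
time: 8.72
ee_pos: [632.6, -50.7, 179.9]
ee_rot: [0.0, 1.0, -0.002, -0.001]
wrist_force: [-0.3, 0.3, -3.1]
width: 0.595
```

Run:
```python
from h import *
c=cap('wrist','w8');st()
c=cap('side')
a=cv2.resize(c['color'][90:250,230:390],None,fx=4,fy=4,interpolation=cv2.INTER_CUBIC);cv2.imwrite('pics/s5.png',a[:,:,::-1])
```

```text
t 8.78 tcp [632.7 -50.9 180.2] yaw -0.0046 F [ 1.03 -0.61 -4.4 ] w 51.4 q6 1.48
```

View pics/w8.png

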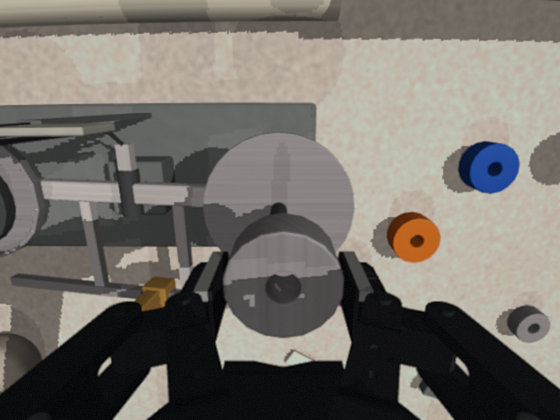

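View pics/s5.png

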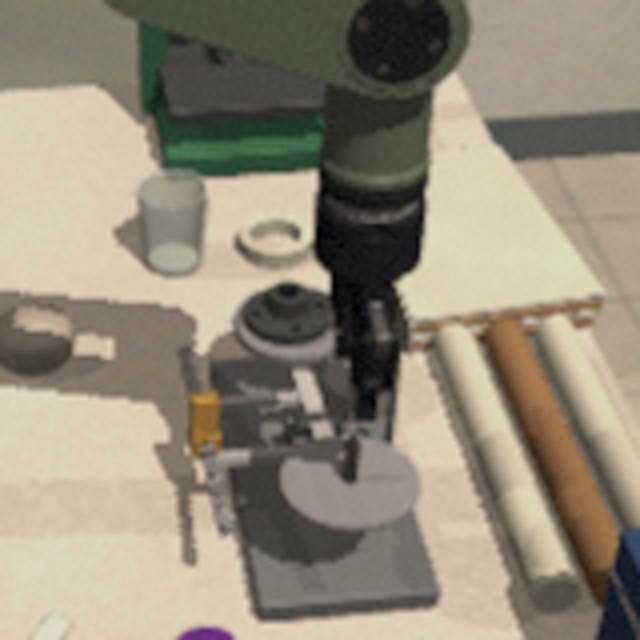

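Run:
```python
from h import *
c=cap('wrist');st();im=c['color']
a=cv2.resize(im[120:320,190:370],None,fx=4,fy=4,interpolation=cv2.INTER_CUBIC);cv2.imwrite('pics/w9.png',np.clip(a[:,:,::-1].astype(float)*1.8,0,255).astype(np.uint8))
print('hole',onz(c,283.5,288,224),'post',onz(c,279.5,209,164.5),'pan',onz(c,279,203,119.5))
```

```text
t 8.88 tcp [632.9 -50.8 180.5] yaw -0.0049 F [-0.92 -0.63 -4.41] w 51.1 q6 1.48
hole [633.04925407 -51.06385446 224.        ] post [648.7929638  -48.95087355 164.5       ] pan [638.95520726 -48.08407273 119.5       ]
```

View pics/w9.png

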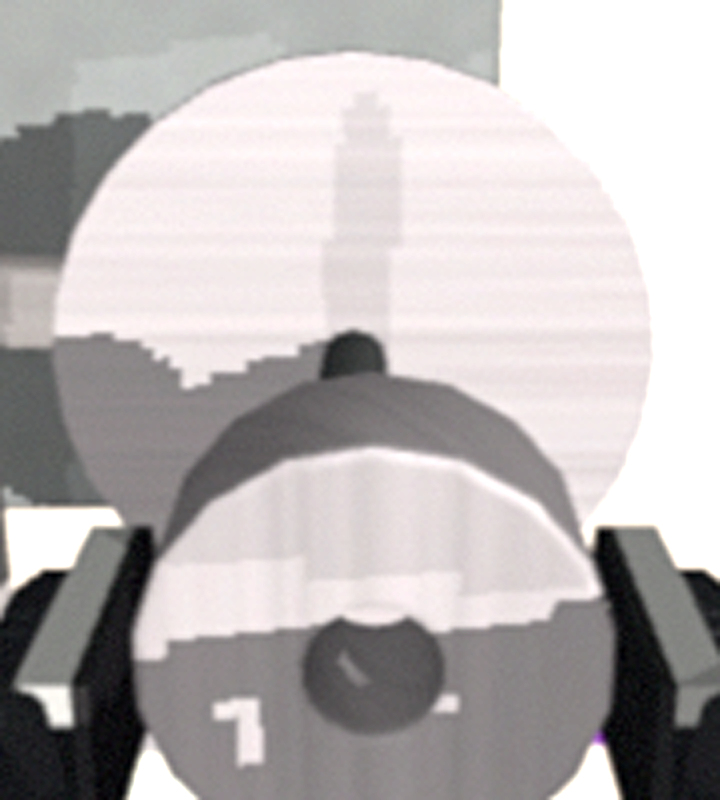

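```bash
cat >> h.py <<'E'
def circ(P):
    P=np.array(P);A=np.c_[2*P[:,:2],np.ones(len(P))];s=np.linalg.lstsq(A,(P[:,:2]**2).sum(1),rcond=None)[0]
    return s[:2].round(1),np.sqrt(s[2]+s[0]**2+s[1]**2).round(1)
E
python3 - <<'E'
from h import *
c=cap('wrist');Z=lambda x,y:z1(x,y,190,120,4)
pts=[(54,335),(80,215),(150,125),(240,73),(352,52),(460,73),(555,130),(630,235),(650,340),(640,410),(58,400)]
for z in (115,119.5): print(circ([onz(c,*Z(*p),z) for p in pts]))
print(onz(c,*Z(353,335),119.5), onz(c,*Z(353,375),119.5+20))
h=[(135,655),(612,655),(375,448),(250,480),(500,480)]
for z in (220,224): print(circ([onz(c,*Z(*p),z) for p in h]),onz(c,*Z(372,670),z))
st()
E
```

```text
(array([633.2, -46.7]), np.float64(55.0))
(array([634.6, -46.8]), np.float64(54.0))
[638.7549959  -47.20558271 119.5       ] [637.85245803 -47.48447119 139.5       ]
(array([631. , -50.8]), np.float64(25.8)) [631.05398113 -50.62794918 220.        ]
(array([633.4, -50.8]), np.float64(25.0)) [633.46607272 -50.64258509 224.        ]
t 8.93 tcp [633.  -50.7 180.6] yaw -0.0048 F [-0.22 -0.21 -4.91] w 50.6 q6 1.48
```

Request:
send_rows(
  motion=[
    [[0.0005, -0.0028, 0.012], 0, 0.03],
    [[0, 0, 0.012], 0, 0.03],
    [[0, 0, 0.008], 0, 0.03],
    [[0, 0, 0], 0, 0.03],
    [[0, 0, 0], 0, 0.03],
  ],
)

```text
time: 9.55
ee_pos: [634.1, -46.8, 148.7]
ee_rot: [0.0, 1.0, -0.002, 0.0]
wrist_force: [0.4, -0.7, -3.1]
width: 0.601
```

Run:
```python
from h import *
c=cap('side');st();w=cap('wrist')
a=cv2.resize(c['color'][140:250,270:370],None,fx=6,fy=6,interpolation=cv2.INTER_CUBIC);cv2.imwrite('pics/s6.png',a[:,:,::-1])
a=cv2.resize(w['color'][120:320,190:370],None,fx=4,fy=4,interpolation=cv2.INTER_CUBIC);cv2.imwrite('pics/w10.png',np.clip(a[:,:,::-1].astype(float)*1.8,0,255).astype(np.uint8))
```

```text
t 9.6 tcp [634.2 -46.8 148.9] yaw -0.0031 F [-0.17 -0.19 -3.69] w 51.1 q6 1.48
```

View pics/s6.png

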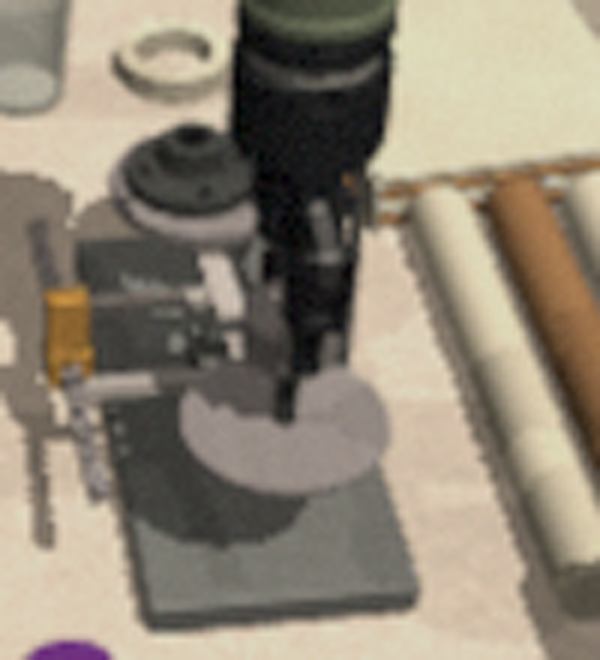

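View pics/w10.png

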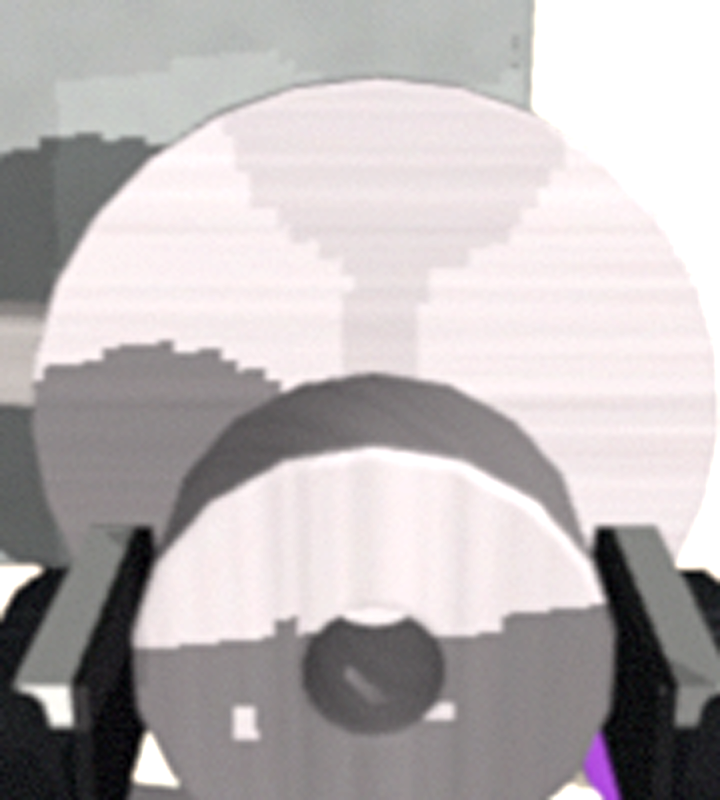

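Run:
```python
from h import *
c=cap('wrist');Z=lambda x,y:z1(x,y,190,120,4)
pts=[(33,400),(45,320),(100,218),(150,155),(225,110),(375,78),(530,112),(630,190),(690,280),(717,400),(708,470),(45,480)]
for z in (115,119.5): print(circ([onz(c,*Z(*p),z) for p in pts]))
h=[(135,655),(612,655),(375,448),(250,480),(500,480)]
for z in (191,193): print(circ([onz(c,*Z(*p),z) for p in h]),onz(c,*Z(373,670),z))
st()
```

```text
(array([633.2, -47.1]), np.float64(55.0))
(array([634.8, -47.1]), np.float64(53.8))
(array([633.7, -46.8]), np.float64(25.3)) [633.81113295 -46.74165967 191.        ]
(array([634.9, -46.8]), np.float64(24.9)) [635.01364309 -46.7454246  193.        ]
t 9.7 tcp [634.1 -46.9 149. ] yaw -0.0032 F [ 0.13 -0.58 -3.38] w 51.0 q6 1.48
```

Request:
send_rows(
  motion=[
    [[0, 0, 0.005], 0, 0.03],
    [[0, 0, 0.004], 0, 0.03],
    [[0, 0, 0], 0, 0.03],
  ],
)

```text
time: 10.07
ee_pos: [633.4, -46.8, 138.9]
ee_rot: [-0.0, 1.0, -0.002, -0.001]
wrist_force: [-0.2, 0.8, -4.6]
width: 0.596
```

Request:
send_rows(
  motion=[
    [[0, 0, 0.004], 0, 0.03],
    [[0, 0, 0.003], 0, 0.03],
    [[0, 0, 0], 0, 0.03],
  ],
)

```text
time: 10.45
ee_pos: [633.6, -46.8, 132.1]
ee_rot: [0.0, 1.0, -0.002, -0.0]
wrist_force: [0.3, -0.4, -3.4]
width: 0.595
```

Run:
```python
from h import *
for _ in range(2): w=cap('wrist');st()
a=cv2.resize(w['color'][120:320,190:370],None,fx=4,fy=4,interpolation=cv2.INTER_CUBIC);cv2.imwrite('pics/w11.png',np.clip(a[:,:,::-1].astype(float)*1.8,0,255).astype(np.uint8))
```

```text
t 10.5 tcp [633.8 -46.8 132.3] yaw -0.0032 F [ 0.52  0.44 -4.23] w 50.7 q6 1.48
t 10.55 tcp [633.9 -46.8 132.5] yaw -0.0032 F [ 0.26 -0.81 -3.74] w 50.7 q6 1.48
```

View pics/w11.png

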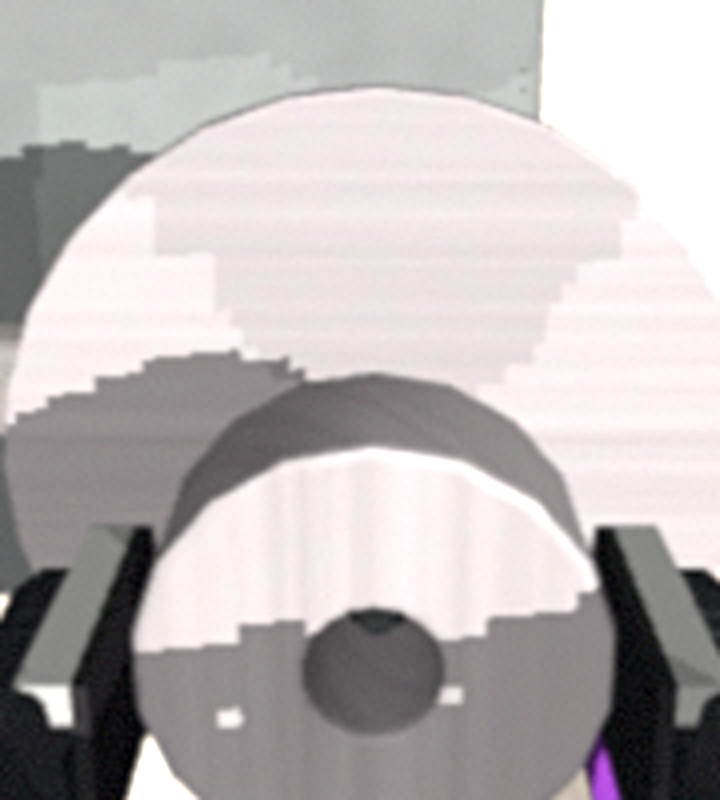

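Run:
```python
from h import *
c=cap('wrist');p=st()['ee_pos'];Z=lambda x,y:z1(x,y,190,120,4)
for q in [(0,0,164.5),(2,0,164.5),(-2,0,164.5),(0,0,155.5),(0,0,119.5)]:
    u=proj(c,(p[0]+q[0],p[1]+q[1],q[2]));print(q,((u-[190,120])*4).round(0))
```

```text
t 10.6 tcp [634.  -46.8 132.6] yaw -0.0031 F [-0.14 -0.15 -3.55] w 51.5 q6 1.48
(0, 0, 164.5) [372. 618.]
(2, 0, 164.5) [372. 603.]
(-2, 0, 164.5) [372. 634.]
(0, 0, 155.5) [372. 581.]
(0, 0, 119.5) [372. 466.]
```

Request:
send_rows(
  motion=[
    [[0, 0.0005, 0.004], 0, 0.03],
    [[0, 0, 0.005], 0, 0.03],
    [[0, 0, 0.005], 0, 0.03],
    [[0, 0, 0], 0, 0.03],
  ],
)

```text
time: 11.1
ee_pos: [633.4, -47.3, 117.7]
ee_rot: [-0.0, 1.0, -0.002, -0.001]
wrist_force: [-0.3, 0.1, -4.2]
width: 0.598
```

Request:
send_rows(
  motion=[
    [[0, 0, 0.005], 0, 0.03],
    [[0, 0, 0.005], 0, 0.03],
    [[0, 0, 0.003], 0, 0.03],
    [[0, 0, 0], 0, 0.03],
  ],
)

```text
time: 11.6
ee_pos: [633.6, -47.3, 105.1]
ee_rot: [0.0, 1.0, -0.002, -0.0]
wrist_force: [-0.3, -0.1, -4.0]
width: 0.6
```

Run:
```python
from h import *
for _ in range(3): w=cap('wrist');st()
a=cv2.resize(w['color'][120:320,190:370],None,fx=4,fy=4,interpolation=cv2.INTER_CUBIC);cv2.imwrite('pics/w12.png',np.clip(a[:,:,::-1].astype(float)*1.8,0,255).astype(np.uint8))
```

```text
t 11.65 tcp [633.8 -47.3 105.4] yaw -0.0032 F [-0.71 -0.34 -4.45] w 51.2 q6 1.48
t 11.7 tcp [633.9 -47.4 105.5] yaw -0.0032 F [ 0.69 -0.11 -4.43] w 51.0 q6 1.48
t 11.75 tcp [634.  -47.3 105.7] yaw -0.0032 F [ 0.68  0.04 -3.64] w 51.2 q6 1.48
```

View pics/w12.png

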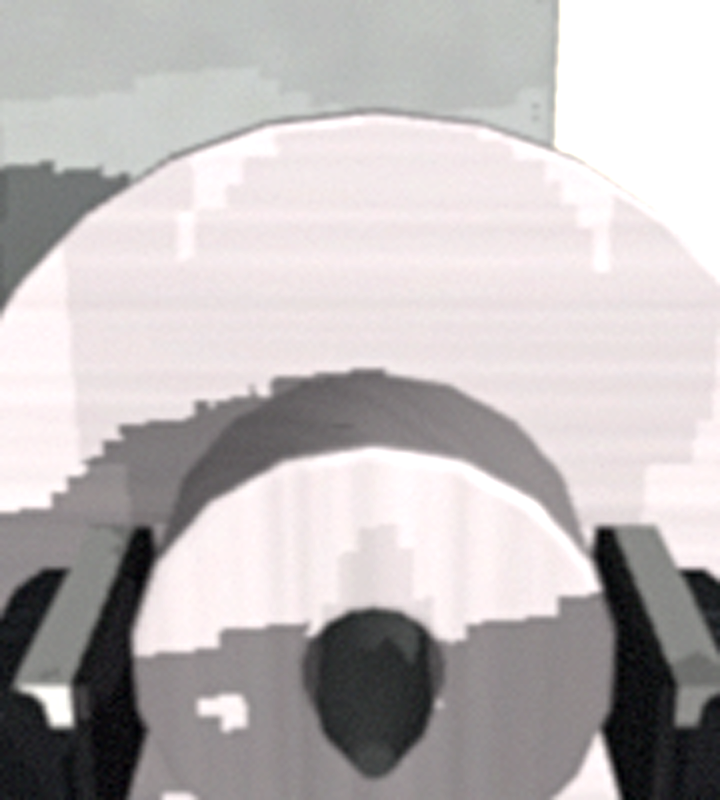

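Request:
send_rows(
  motion=[
    [[0, 0, 0.002], 0, 0.03],
    [[0, 0, 0.0015], 0, 0.03],
    [[0, 0, 0], 0, 0.03],
    [[0, 0, 0], 0, 0.03],
  ],
)

```text
time: 12.25
ee_pos: [633.9, -47.3, 102.0]
ee_rot: [0.0, 1.0, -0.002, 0.0]
wrist_force: [0.3, 0.2, -4.1]
width: 0.597
```

Request:
send_rows(
  motion=[
    [[0, 0, 0.001], 0, 0.03],
    [[0, 0, 0.0005], 0, 0.03],
    [[0, 0, 0], 0, 0.03],
  ],
)

```text
time: 12.62
ee_pos: [633.9, -47.3, 100.7]
ee_rot: [0.0, 1.0, -0.002, 0.0]
wrist_force: [-0.6, -0.1, -2.0]
width: 0.597
```

Request:
send_rows(
  motion=[
    [[0, 0, 0.001], 0, 0.03],
    [[0, 0, 0.0005], 0, 0.03],
    [[0, 0, 0], 0, 0.03],
  ],
)

```text
time: 13.0
ee_pos: [633.9, -47.3, 99.3]
ee_rot: [0.0, 1.0, -0.002, 0.0]
wrist_force: [-1.5, 0.7, 1.3]
width: 0.598
```

Run:
```python
from h import *
for _ in range(3): w=cap('wrist');st()
a=cv2.resize(w['color'][120:320,190:370],None,fx=4,fy=4,interpolation=cv2.INTER_CUBIC);cv2.imwrite('pics/w13.png',np.clip(a[:,:,::-1].astype(float)*1.8,0,255).astype(np.uint8))
```

```text
t 13.05 tcp [633.9 -47.3  99.3] yaw -0.0032 F [-1.73 -0.48  0.37] w 51.1 q6 1.48
t 13.1 tcp [633.9 -47.4  99.2] yaw -0.0033 F [-1.52 -0.4   0.9 ] w 51.0 q6 1.48
t 13.15 tcp [633.9 -47.3  99.2] yaw -0.0032 F [-1.45 -0.68  1.3 ] w 51.1 q6 1.48
```

View pics/w13.png

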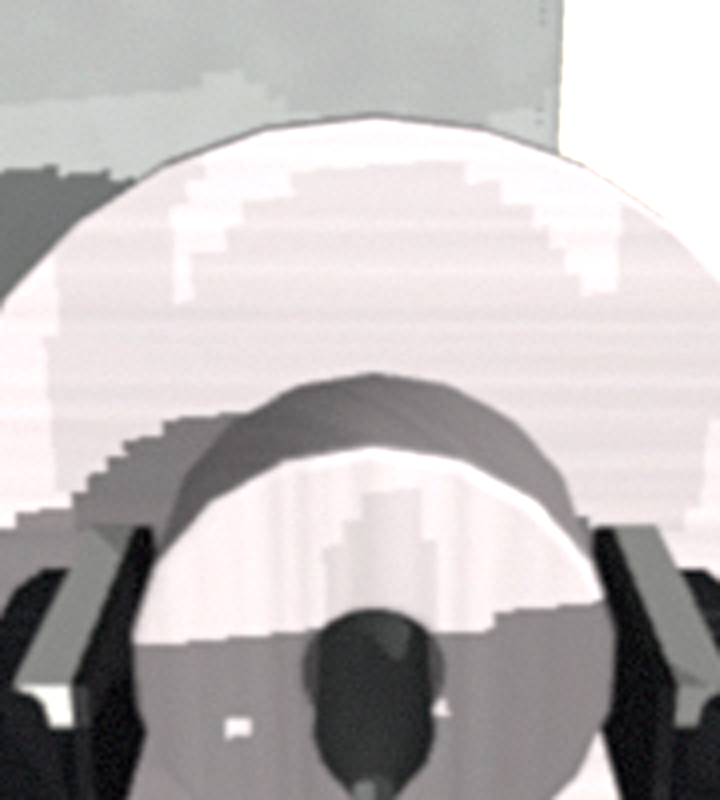

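Request:
send_rows(
  motion=[
    [[0, 0, 0], 0, 0.052],
    [[0, 0, 0], 0, 0.054],
    [[0, 0, 0], 0, 0.058],
    [[0, 0, 0], 0, 0.064],
    [[0, 0, 0], 0, 0.074],
    [[0, 0, 0], 0, 0.08],
    [[0, 0, 0], 0, 0.085],
  ],
)

```text
time: 14.02
ee_pos: [633.9, -47.3, 99.0]
ee_rot: [0.0, 1.0, -0.002, 0.0]
wrist_force: [-0.6, 0.1, 0.1]
width: 0.994
```

Request:
send_rows(
  motion=[
    [[0, 0, -0.02], 0, 0.085],
    [[0, 0, -0.03], 0, 0.085],
    [[0, 0, -0.03], 0, 0.085],
    [[0, 0, 0], 0, 0.085],
    [[0, 0, 0], 0, 0.085],
    [[0, 0, 0], 0, 0.085],
  ],
)

```text
time: 14.78
ee_pos: [633.0, -47.2, 177.4]
ee_rot: [-0.0, 1.0, -0.002, -0.001]
wrist_force: [-0.3, -0.0, -0.1]
width: 0.995
```

Run:
```python
from h import *
w=cap('wrist','w14');st();c=cap('side')
a=cv2.resize(c['color'][140:250,250:370],None,fx=6,fy=6,interpolation=cv2.INTER_CUBIC);cv2.imwrite('pics/s7.png',a[:,:,::-1])
```

```text
t 14.82 tcp [633.2 -47.3 177.6] yaw -0.0033 F [-0.39  0.29 -0.91] w 85.1 q6 1.48
```

View pics/w14.png

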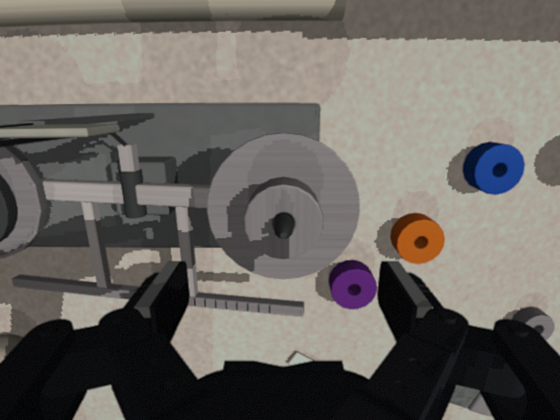

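View pics/s7.png

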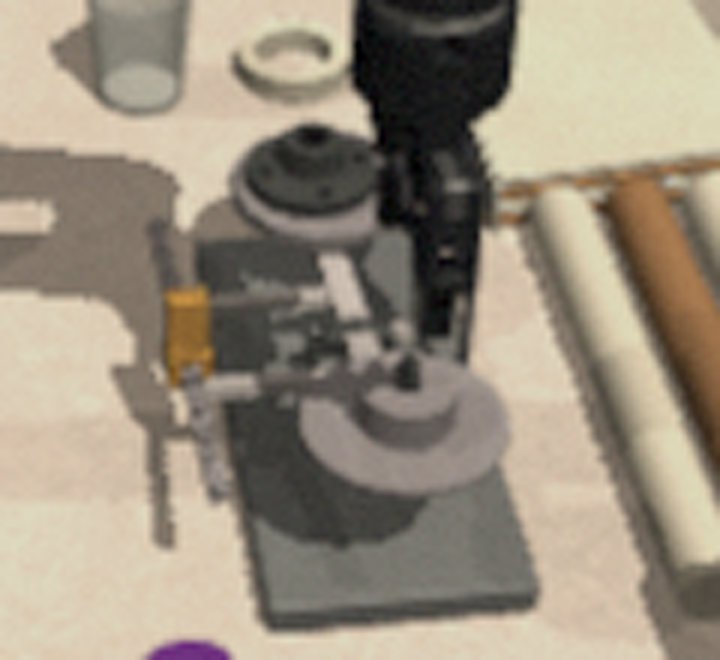

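Run:
```python
from h import *
a=cv2.imread('pics/side0.png').astype(float).sum(2);c=cap('side');b=c['color'].astype(float).sum(2)
def edge(im,u,v0,v1):
    p=im[v0:v1,u-2:u+3].mean(1);g=np.abs(np.diff(p));i=np.argmax(g);k=slice(max(0,i-2),i+3);return v0+0.5+(np.arange(len(g))[k]*g[k]).sum()/g[k].sum()
for u in (312,316,320,324): print(u,edge(a,u,212,232).round(2),edge(b,u,212,232).round(2))
# rail end
print(a[216:230,285:289].mean(1).round(0),b[216:230,285:289].mean(1).round(0))
# expected shift per mm pan
print(proj(c,(633,-102,119.5)),proj(c,(633,-102,110)))
pa=a[200:228,278:292];pb=b[200:228,278:292];print(cv2.phaseCorrelate(pa,pb))
```

```text
312 220.83 220.86
316 221.65 221.59
320 221.56 221.64
324 220.97 220.85
[353. 382. 407. 411. 368. 344. 314. 406. 523. 584. 598. 589. 600. 598.] [348. 386. 415. 421. 387. 355. 319. 414. 535. 592. 608. 604. 609. 608.]
[320.03134809 221.36113787] [319.83204891 223.63343826]
((0.5070581620771728, 0.1025245334353535), 0.9825396037452198)
```

Request:
send_rows(
  motion=[
    [[-0.02, 0.02, -0.02], 0, 0.085],
    [[-0.04, 0.039, -0.01], 0, 0.085],
    [[-0.042, 0.041, 0], 0, 0.085],
    [[-0.042, 0.041, 0], 0, 0.085],
    [[-0.04, 0.039, 0], 0, 0.085],
    [[-0.021, 0.021, 0], 0, 0.085],
    [[-0.005, 0.004, 0.03], 0, 0.085],
    [[0, 0, 0.03], 0, 0.085],
    [[0, 0, 0], 0, 0.085],
    [[0, 0, 0], 0, 0.085],
  ],
)

```text
time: 16.18
ee_pos: [423.9, -252.0, 149.9]
ee_rot: [0.0, 1.0, -0.002, 0.001]
wrist_force: [-0.2, -0.0, 0.9]
width: 0.998
```

Run:
```python
from h import *
w=cap('wrist','w15');st()
for x,y in [(422,-252.3),(424.8,-252.4)]: print(proj(w,(x,y,15)))
```

```text
t 16.23 tcp [ 424.1 -252.1  150.2] yaw -0.0029 F [-0.15  0.45 -0.13] w 84.7 q6 1.01
[283.23459237 188.88500495]
[283.3326911  185.98995286]
```

View pics/w15.png

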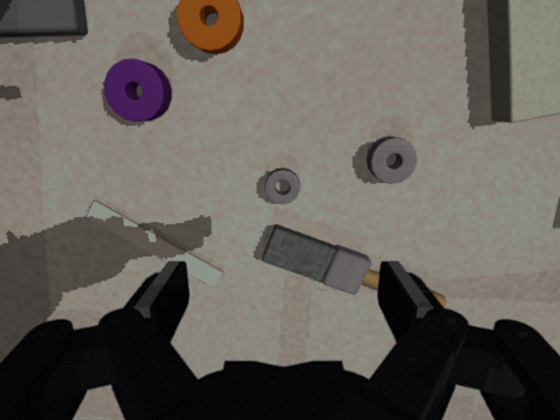

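Request:
send_rows(
  motion=[
    [[0, 0, 0.04], 0, 0.085],
    [[0, 0, 0.04], 0, 0.085],
    [[0, 0, 0.04], 0, 0.07],
    [[0, 0, 0.025], 0, 0.06],
    [[0, 0, 0.01], 0, 0.06],
    [[0, 0, 0], 0, 0.06],
    [[0, 0, 0], 0, 0.06],
  ],
)

```text
time: 17.1
ee_pos: [424.3, -252.3, -4.7]
ee_rot: [0.001, 1.0, -0.002, 0.001]
wrist_force: [1.0, 0.1, 0.0]
width: 0.703
```

Run:
```python
from h import *
w=cap('wrist','w16');st()
print(proj(w,(424.8,-252,15)))
```

```text
t 17.15 tcp [ 424.1 -252.2   -4.7] yaw -0.0031 F [ 0.31 -0.72  0.3 ] w 60.2 q6 1.01
[282.55515265 261.23643521]
```

View pics/w16.png

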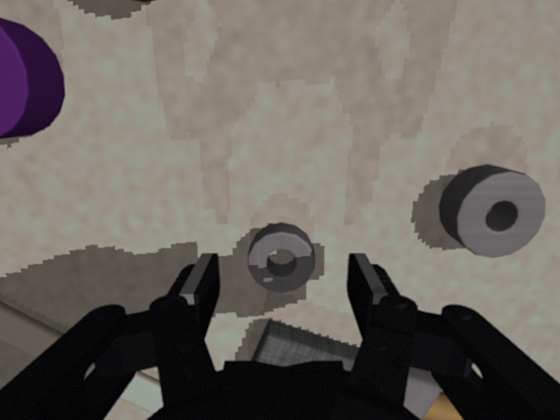

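Request:
send_rows(
  motion=[
    [[0.0008, 0, 0.009], 0, 0.06],
    [[0, 0, 0.005], 0, 0.06],
    [[0, 0, 0], 0, 0.045],
    [[0, 0, 0], 0, 0.03],
    [[0, 0, 0], 0, 0.02],
    [[0, 0, 0], 0, 0.02],
    [[0, 0, 0], 0, 0.02],
  ],
)

```text
time: 18.02
ee_pos: [424.1, -251.7, -19.9]
ee_rot: [0.0, 1.0, -0.002, 0.0]
wrist_force: [-0.1, -0.4, 1.2]
width: 0.367
```

Run:
```python
from h import *
w=cap('wrist','w17');st()
```

```text
t 18.07 tcp [ 424.1 -251.7  -19.9] yaw -0.0032 F [-0.09 -0.75 -0.34] w 31.4 q6 1.02
```

View pics/w17.png

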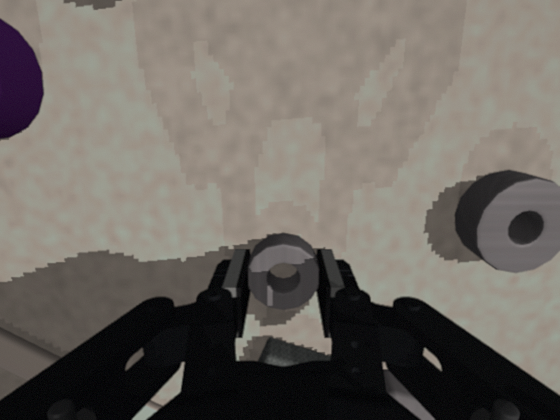

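Run:
```python
from h import *
w=cap('wrist');st()
print(onz(w,284.5,272,15))
a=cv2.resize(w['color'][220:360,190:380],None,fx=4,fy=4,interpolation=cv2.INTER_CUBIC);cv2.imwrite('pics/w18.png',np.clip(a[:,:,::-1].astype(float)*2,0,255).astype(np.uint8))
```

```text
t 18.12 tcp [ 424.  -251.7  -19.9] yaw -0.0033 F [-0.94  0.13  0.94] w 31.5 q6 1.02
[ 427.02204389 -252.3598826    15.        ]
```

View pics/w18.png

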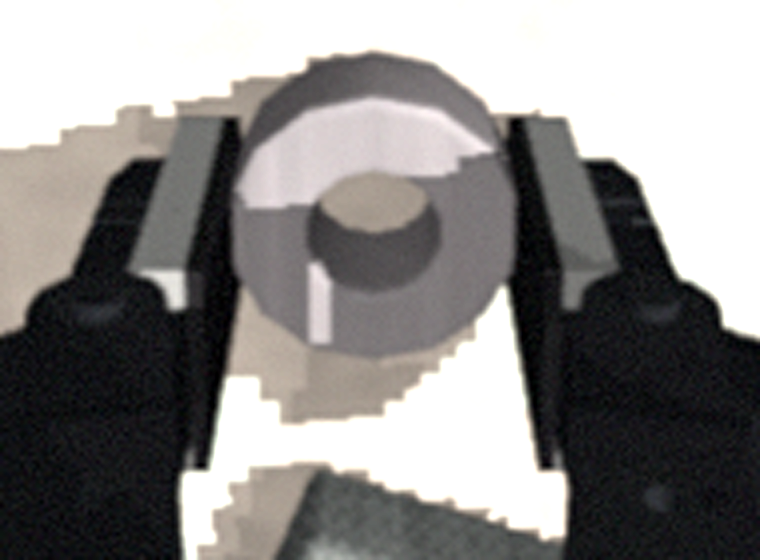

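Request:
send_rows(
  motion=[
    [[0, 0, -0.01], 0, 0.02],
    [[0, 0, -0.03], 0, 0.02],
    [[0, 0, -0.05], 0, 0.02],
    [[0, 0, -0.05], 0, 0.02],
    [[0, 0, -0.05], 0, 0.02],
    [[0, 0, -0.01], 0, 0.02],
    [[0, 0, 0], 0, 0.02],
  ],
)

```text
time: 19.0
ee_pos: [423.7, -251.5, 180.2]
ee_rot: [0.0, 1.0, -0.002, 0.0]
wrist_force: [0.5, -0.2, -1.7]
width: 0.369
```

Request:
send_rows(
  motion=[
    [[0.015, -0.015, 0], 0, 0.02],
    [[0.035, -0.035, 0], 0, 0.02],
    [[0.04, -0.04, 0], 0, 0.02],
    [[0.042, -0.041, 0], 0, 0.02],
    [[0.042, -0.041, 0], 0, 0.02],
    [[0.023, -0.023, 0], 0, 0.02],
    [[0.01, -0.01, 0], 0, 0.02],
    [[0, 0, 0.01], 0, 0.02],
    [[0, 0, 0], 0, 0.02],
    [[0, 0, 0], 0, 0.02],
  ],
)

```text
time: 20.25
ee_pos: [630.8, -48.4, 170.0]
ee_rot: [0.0, 1.0, -0.002, -0.0]
wrist_force: [-0.2, 0.1, -1.4]
width: 0.363
```

Run:
```python
from h import *
w=cap('wrist');st()
a=cv2.resize(w['color'][120:320,190:370],None,fx=4,fy=4,interpolation=cv2.INTER_CUBIC);cv2.imwrite('pics/w19.png',np.clip(a[:,:,::-1].astype(float)*1.8,0,255).astype(np.uint8))
```

```text
t 20.3 tcp [631.1 -48.3 170.3] yaw -0.0046 F [-0.57  0.25 -0.75] w 31.5 q6 1.48
```

View pics/w19.png

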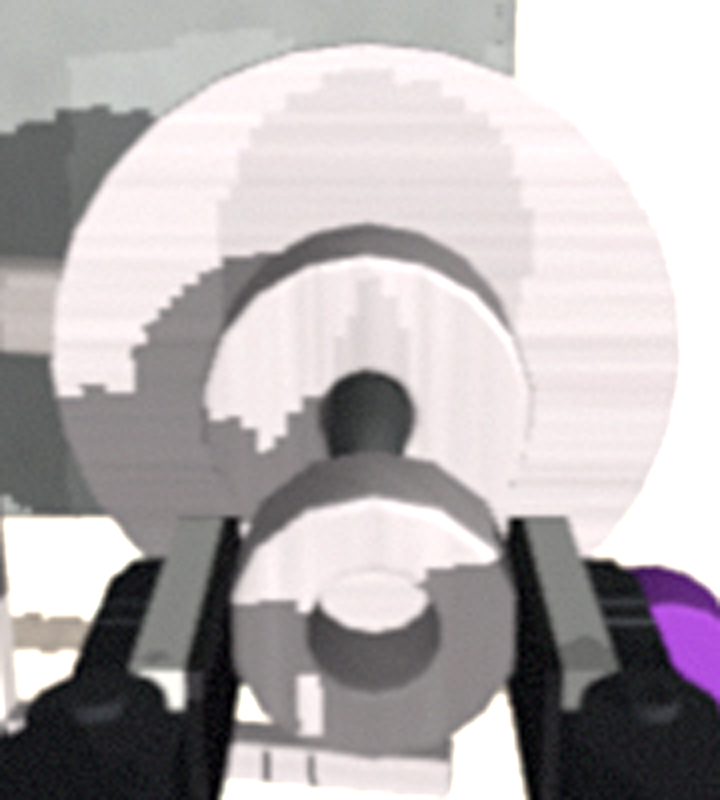

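Run:
```python
from h import *
c=cap('wrist');Z=lambda x,y:z1(x,y,190,120,4);st()
pts=[(55,330),(80,225),(130,145),(220,80),(370,43),(500,75),(600,150),(660,250),(678,350),(670,420),(62,420)]
print(circ([onz(c,*Z(*p),119.5) for p in pts]))
r4=[(205,390),(533,390),(370,257),(290,285),(450,285)]
print('400',circ([onz(c,*Z(*p),144.5) for p in r4]))
r1=[(233,610),(515,610),(375,498),(300,525),(450,525),(375,755)]
print('100',circ([onz(c,*Z(*p),205.5) for p in r1]), onz(c,*Z(374,630),205.5))
```

```text
t 20.35 tcp [631.3 -48.2 170.5] yaw -0.0044 F [ 0.14 -0.09 -0.94] w 31.3 q6 1.48
(array([634.6, -46.9]), np.float64(54.0))
400 (array([633.1, -47.7]), np.float64(25.7))
100 (array([631.3, -48.3]), np.float64(15.7)) [631.64851565 -48.32901854 205.5       ]
```

Request:
send_rows(
  motion=[
    [[0.002, -0.0008, 0.01], 0, 0.02],
    [[0, 0, 0.01], 0, 0.02],
    [[0, 0, 0.008], 0, 0.02],
    [[0, 0, 0], 0, 0.02],
    [[0, 0, 0], 0, 0.02],
  ],
)

```text
time: 20.98
ee_pos: [633.8, -46.5, 142.1]
ee_rot: [0.0, 1.0, -0.002, 0.0]
wrist_force: [-0.5, 0.3, -0.7]
width: 0.368
```

Run:
```python
from h import *
w=cap('wrist');p=st()['ee_pos']
a=cv2.resize(w['color'][120:320,190:370],None,fx=4,fy=4,interpolation=cv2.INTER_CUBIC);cv2.imwrite('pics/w20.png',np.clip(a[:,:,::-1].astype(float)*1.8,0,255).astype(np.uint8))
for q in [(0,0,164.5),(2,0,164.5),(-2,0,164.5)]:
    u=proj(w,(p[0]+q[0],p[1]+q[1],q[2]));print(q,((u-[190,120])*4).round(0))
```

```text
t 21.02 tcp [633.9 -46.5 142.3] yaw -0.0032 F [ 0.09 -0.7  -1.03] w 31.0 q6 1.48
(0, 0, 164.5) [373. 579.]
(2, 0, 164.5) [372. 564.]
(-2, 0, 164.5) [373. 594.]
```

View pics/w20.png

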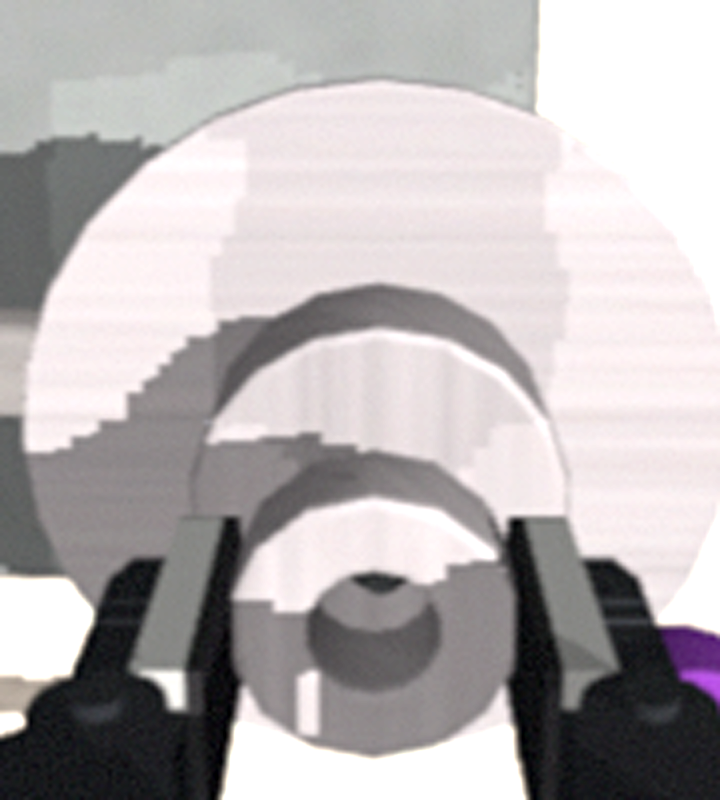

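Request:
send_rows(
  motion=[
    [[0, 0.0007, 0.004], 0, 0.02],
    [[0, 0, 0.004], 0, 0.02],
    [[0, 0, 0.003], 0, 0.02],
    [[0, 0, 0], 0, 0.02],
  ],
)

```text
time: 21.52
ee_pos: [633.4, -47.2, 130.6]
ee_rot: [-0.0, 1.0, -0.002, -0.0]
wrist_force: [-0.2, 0.3, -1.2]
width: 0.369
```

Run:
```python
from h import *
w=cap('wrist');st();cap('wrist');st()
a=cv2.resize(w['color'][120:320,190:370],None,fx=4,fy=4,interpolation=cv2.INTER_CUBIC);cv2.imwrite('pics/w21.png',np.clip(a[:,:,::-1].astype(float)*1.8,0,255).astype(np.uint8))
```

```text
t 21.57 tcp [633.6 -47.2 130.8] yaw -0.0032 F [-0.1  -0.61 -0.74] w 31.4 q6 1.48
t 21.62 tcp [633.7 -47.2 131. ] yaw -0.0032 F [ 0.28 -0.98 -0.17] w 31.3 q6 1.48
```

View pics/w21.png

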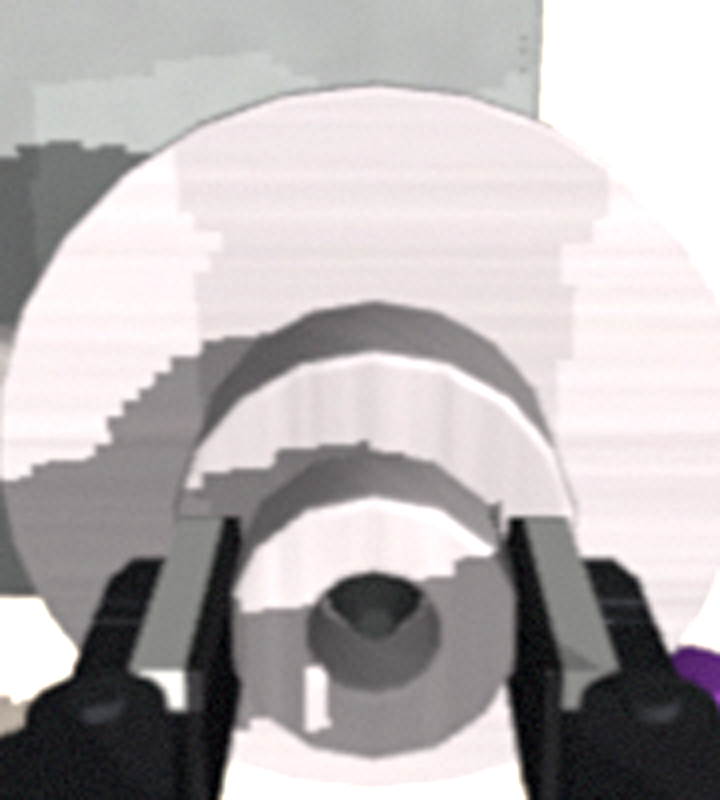

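Request:
send_rows(
  motion=[
    [[0, 0, 0.003], 0, 0.02],
    [[0, 0, 0.0015], 0, 0.02],
    [[0, 0, 0], 0, 0.02],
    [[0, 0, 0], 0, 0.02],
  ],
)

```text
time: 22.12
ee_pos: [633.7, -47.2, 126.6]
ee_rot: [0.0, 1.0, -0.002, 0.0]
wrist_force: [0.3, 0.2, -0.9]
width: 0.369
```

Request:
send_rows(
  motion=[
    [[0, 0, 0.001], 0, 0.02],
    [[0, 0, 0.0005], 0, 0.02],
    [[0, 0, 0], 0, 0.02],
    [[0, 0, 0], 0, 0.02],
  ],
)

```text
time: 22.62
ee_pos: [633.7, -47.2, 125.0]
ee_rot: [0.0, 1.0, -0.002, 0.0]
wrist_force: [0.4, 0.5, -1.4]
width: 0.364
```

Run:
```python
from h import *
for _ in range(3): w=cap('wrist');st()
a=cv2.resize(w['color'][120:320,190:370],None,fx=4,fy=4,interpolation=cv2.INTER_CUBIC);cv2.imwrite('pics/w22.png',np.clip(a[:,:,::-1].astype(float)*1.8,0,255).astype(np.uint8))
```

```text
t 22.68 tcp [633.7 -47.2 125. ] yaw -0.0032 F [ 0.31 -0.78 -0.34] w 31.1 q6 1.48
t 22.73 tcp [633.7 -47.2 125. ] yaw -0.0032 F [-0.56  0.2  -0.53] w 31.3 q6 1.48
t 22.77 tcp [633.7 -47.2 125. ] yaw -0.0032 F [ 0.08  0.12 -1.24] w 31.8 q6 1.48
```

View pics/w22.png

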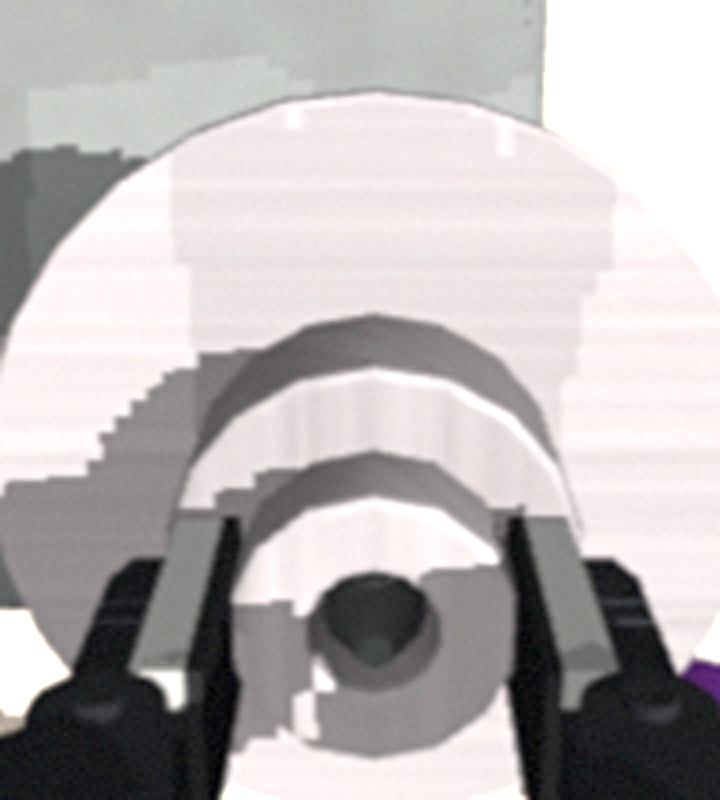

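Request:
send_rows(
  motion=[
    [[0, 0, 0.001], 0, 0.02],
    [[0, 0, 0.001], 0, 0.02],
    [[0, 0, 0], 0, 0.02],
    [[0, 0, 0], 0, 0.02],
  ],
)

```text
time: 23.28
ee_pos: [633.6, -47.2, 123.0]
ee_rot: [0.0, 1.0, -0.002, 0.0]
wrist_force: [0.3, 0.6, -0.4]
width: 0.369
```

Request:
send_rows(
  motion=[
    [[0, 0, 0.001], 0, 0.02],
    [[0, 0, 0.001], 0, 0.02],
    [[0, 0, 0], 0, 0.02],
    [[0, 0, 0], 0, 0.02],
  ],
)

```text
time: 23.78
ee_pos: [633.6, -47.2, 121.0]
ee_rot: [0.0, 1.0, -0.002, -0.0]
wrist_force: [0.1, 0.1, -0.6]
width: 0.37
```

Run:
```python
from h import *
for _ in range(3): w=cap('wrist');st()
a=cv2.resize(w['color'][120:320,190:370],None,fx=4,fy=4,interpolation=cv2.INTER_CUBIC);cv2.imwrite('pics/w23.png',np.clip(a[:,:,::-1].astype(float)*1.8,0,255).astype(np.uint8))
```

```text
t 23.82 tcp [633.6 -47.2 121. ] yaw -0.0032 F [ 0.38 -0.    0.02] w 31.7 q6 1.48
t 23.88 tcp [633.6 -47.2 121. ] yaw -0.0032 F [ 0.08  0.46 -0.2 ] w 31.4 q6 1.48
t 23.93 tcp [633.6 -47.2 121. ] yaw -0.0032 F [-0.29  0.78 -0.9 ] w 31.1 q6 1.48
```

View pics/w23.png

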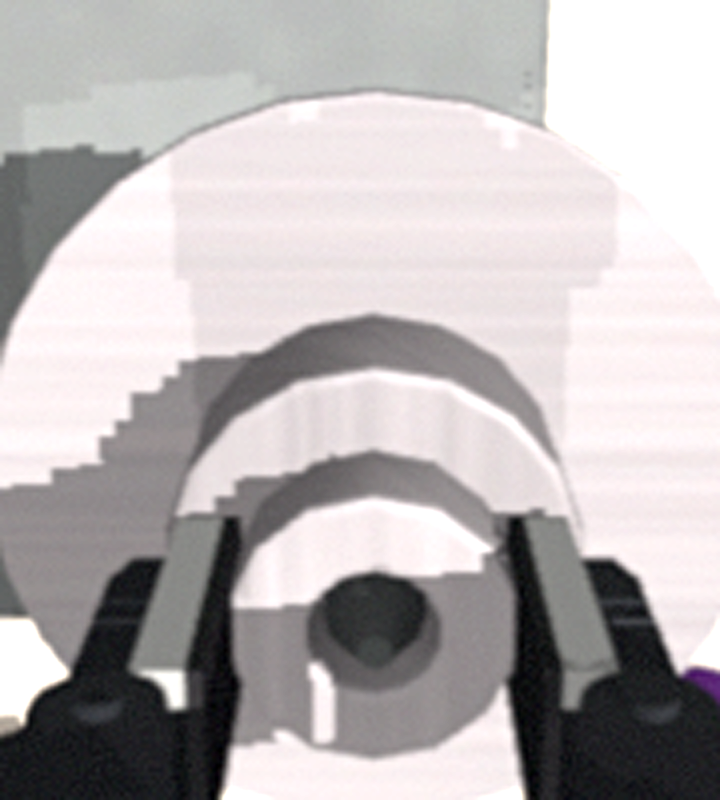

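Request:
send_rows(
  motion=[
    [[0, 0, 0.0015], 0, 0.02],
    [[0, 0, 0.0015], 0, 0.02],
    [[0, 0, 0.0015], 0, 0.02],
    [[0, 0, 0.0015], 0, 0.02],
    [[0, 0, 0], 0, 0.02],
    [[0, 0, 0], 0, 0.02],
    [[0, 0, 0], 0, 0.02],
  ],
)

```text
time: 24.8
ee_pos: [633.6, -47.2, 115.1]
ee_rot: [0.0, 1.0, -0.002, 0.0]
wrist_force: [-0.3, 0.0, 0.0]
width: 0.369
```

Run:
```python
from h import *
for _ in range(4): w=cap('wrist');st()
a=cv2.resize(w['color'][120:320,190:370],None,fx=4,fy=4,interpolation=cv2.INTER_CUBIC);cv2.imwrite('pics/w24.png',np.clip(a[:,:,::-1].astype(float)*1.8,0,255).astype(np.uint8))
```

```text
t 24.85 tcp [633.6 -47.2 115. ] yaw -0.0032 F [-0.13  0.13  0.5 ] w 31.5 q6 1.48
t 24.9 tcp [633.6 -47.2 115. ] yaw -0.0032 F [-0.53  0.22 -0.19] w 31.3 q6 1.48
t 24.95 tcp [633.6 -47.2 115. ] yaw -0.0032 F [-0.27  0.    0.53] w 31.2 q6 1.48
t 25.0 tcp [633.6 -47.2 115. ] yaw -0.0032 F [-1.39 -0.68  0.31] w 31.5 q6 1.48
```

View pics/w24.png

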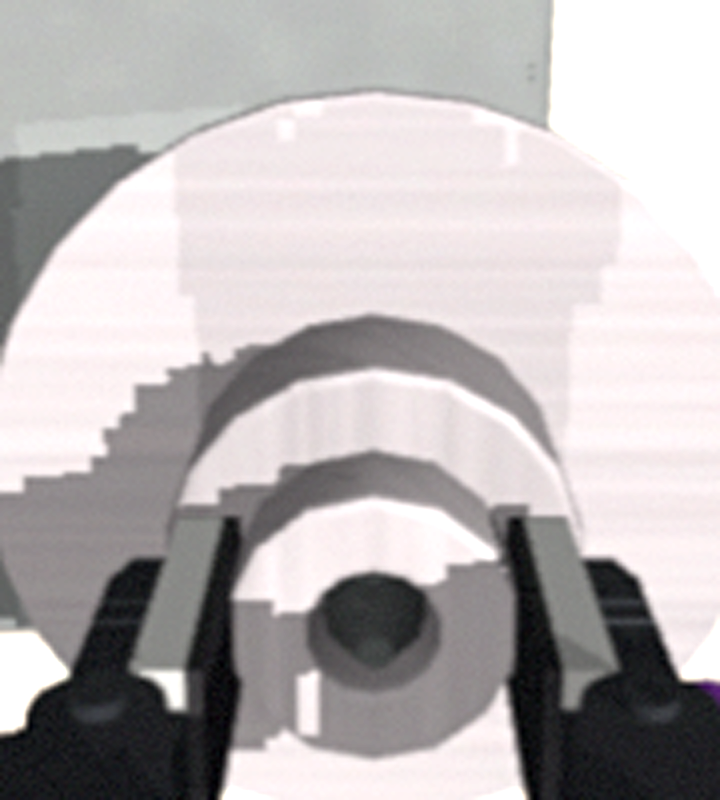

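Request:
send_rows(
  motion=[
    [[0, 0, 0], 0, 0.034],
    [[0, 0, 0], 0, 0.036],
    [[0, 0, 0], 0, 0.04],
    [[0, 0, 0], 0, 0.05],
    [[0, 0, 0], 0, 0.065],
    [[0, 0, 0], 0, 0.08],
  ],
)

```text
time: 25.75
ee_pos: [633.6, -47.2, 115.0]
ee_rot: [0.0, 1.0, -0.002, 0.0]
wrist_force: [-0.5, 0.7, 0.1]
width: 0.931
```

Request:
send_rows(
  motion=[
    [[0, 0, -0.02], 0, 0.08],
    [[0, 0, -0.03], 0, 0.08],
    [[0, 0, -0.04], 0, 0.06],
    [[0, 0, -0.03], 0, 0.04],
    [[-0.03, 0, 0], 0, 0.02],
    [[-0.03, -0.02, 0], 0, 0.0],
    [[-0.03, -0.04, 0], 0, 0.0],
    [[-0.01, -0.05, 0], 0, 0.0],
    [[0, -0.05, 0], 0, 0.0],
    [[0, 0, 0], 0, 0.0],
  ],
)

```text
time: 27.0
ee_pos: [533.8, 115.9, 235.1]
ee_rot: [-0.0, 1.0, 0.001, 0.0]
wrist_force: [0.8, -0.8, -0.4]
width: -0.002
```

Run:
```python
from h import *
st();c=cap('side');w=cap('wrist','w25');t=cap('top','t2');np.save('s8.npy',c['color'])
a=cv2.resize(c['color'][140:250,250:370],None,fx=6,fy=6,interpolation=cv2.INTER_CUBIC);cv2.imwrite('pics/s8.png',a[:,:,::-1])
```

```text
t 27.0 tcp [533.8 115.9 235.1] yaw 0.0013 F [ 0.81 -0.85 -0.37] w -0.1 q6 1.76
```

View pics/s8.png

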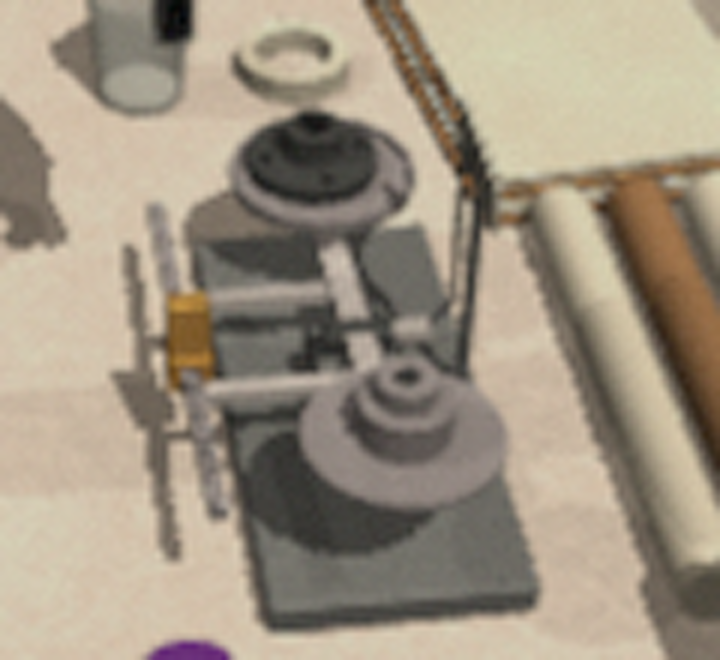

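View pics/w25.png

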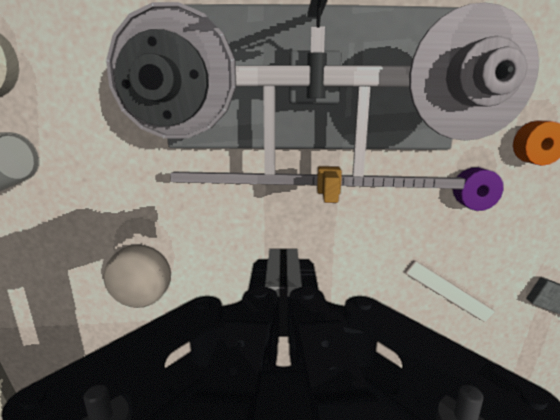

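```bash
cat >> h.py <<'E'
def edge(im,u,v0,v1):
    p=im[v0:v1,u-2:u+3].mean(1);g=np.abs(np.diff(p));i=np.argmax(g);k=slice(max(0,i-2),i+3);return v0+0.5+(np.arange(len(g))[k]*g[k]).sum()/g[k].sum()
_a=cv2.imread('pics/side0.png').astype(float).sum(2)
def rmodel(c,th): return proj(c,(632,81-130*np.cos(th)-55,100-130*np.sin(th)))[1]
def tilt(c):
    b=c['color'].astype(float).sum(2)
    d=np.array([edge(b,u,212,234)-edge(_a,u,212,234) for u in (310,313,316,319,322)])
    ths=np.linspace(-.15,.15,301);m=np.array([rmodel(c,t)-rmodel(c,-.15) for t in ths])
    return np.interp(np.median(d),m,ths),d.round(2),m[150]
E
python3 - <<'E'
from h import *
st();c=cap('side');print(tilt(c))
w=cap('wrist');t=cap('top');s=c
for n,cc in (('w',w),('t',t),('s',s)):
    im=cc['color'].astype(int);hsv=cv2.cvtColor(cc['color'],cv2.COLOR_RGB2HSV)
    m=cv2.inRange(hsv,(12,120,60),(30,255,255))
    k,l,stt,ce=cv2.connectedComponentsWithStats(m)
    for i in range(1,k):
        if stt[i,4]>15: print(n,stt[i],ce[i].round(1))
a=cv2.resize(w['color'][130:230,270:400],None,fx=6,fy=6,interpolation=cv2.INTER_CUBIC);cv2.imwrite('pics/w26.png',a[:,:,::-1])
a=cv2.resize(s['color'][165:225,260:310],None,fx=12,fy=10,interpolation=cv2.INTER_CUBIC);cv2.imwrite('pics/s9.png',a[:,:,::-1])
E
```

```text
t 27.15 tcp [534.1 112.4 235. ] yaw -0.0033 F [ 0.11 -0.56 -0.46] w -0.2 q6 1.76
(np.float64(-0.07929631747489284), array([2.42, 2.36, 2.49, 2.8 , 2.4 ]), np.float64(4.949857414689006))
w [ 513  121   47   43 1512] [538.9 141.5]
w [316 167  24  36 719] [327.3 182.9]
t [182  78 124  12 998] [242.7  83.2]
t [ 75 118  50   6  67] [ 98.1 120.8]
t [ 92 124  21   3  27] [101.  124.9]
t [332 179  18  17 184] [340.6 187.1]
t [239 191  10  10  80] [243.4 195.7]
t [407 281  16   9  38] [413.9 285.2]
t [ 25 299  17  17  65] [ 34.3 308. ]
t [  5 301   9   7  22] [  8.6 304.8]
t [ 20 303  10   8  28] [ 24.4 306.9]
t [  1 305  19  14  83] [  9.2 312.8]
s [   0   17   84  184 9230] [48.4 94.3]
s [189 120  13  15 111] [195.1 127.1]
s [349 169  36  68 654] [368.1 201.5]
s [278 189   8  16  98] [281.1 195.6]
s [295 261  17  15 161] [303.  267.3]
s [  0 284  19  26 164] [  7.  295.7]
s [209 318  18  34 215] [217.4 334.7]
s [  0 352  54  57 900] [ 28.2 376.2]
```

View pics/w26.png

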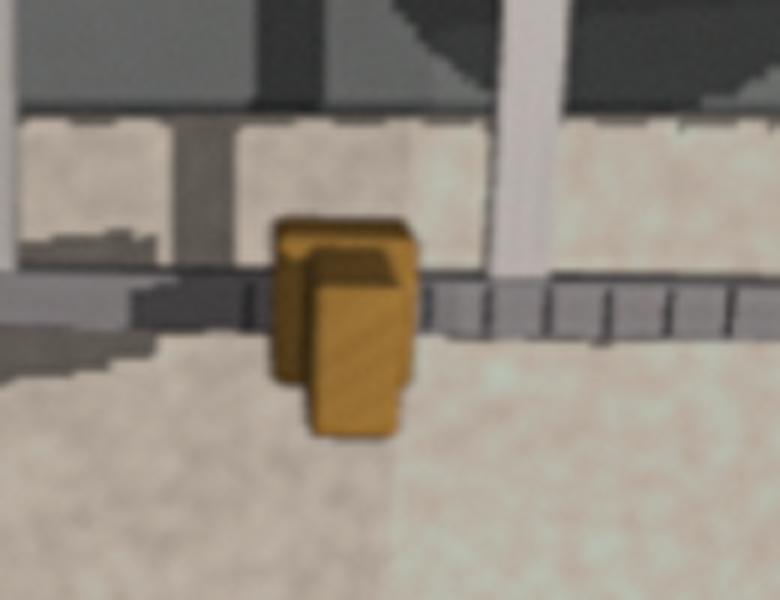

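View pics/s9.png

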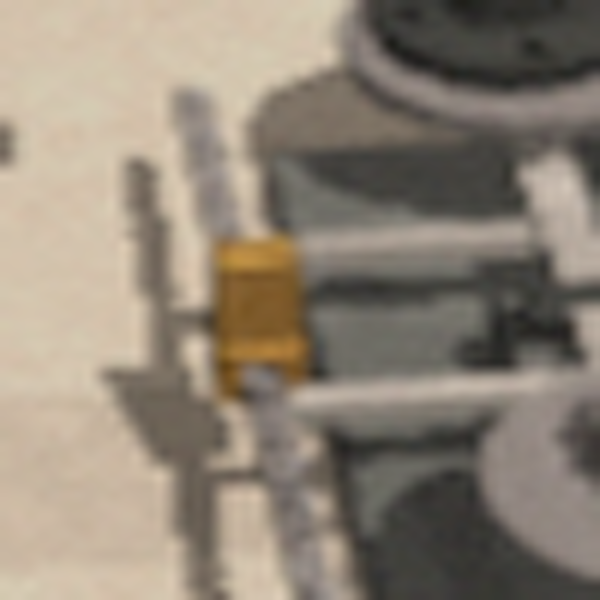

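Run:
```python
from h import *
w=cap('wrist');st();Z=lambda x,y:z1(x,y,270,130,6)
for q in [(312,285),(396,285),(398,433),(312,433),(355,360)]: print(onz(w,*Z(*q),116).round(1))
t=cap('top');im=cv2.resize(t['color'][170:220,180:310],None,fx=6,fy=6,interpolation=cv2.INTER_CUBIC);cv2.imwrite('pics/t3.png',np.clip(im[:,:,::-1].astype(float)*1.8,0,255).astype(np.uint8))
```

```text
t 27.35 tcp [534.3 112.  235. ] yaw -0.0049 F [0.15 0.06 0.8 ] w 0.1 q6 1.76
[546.8  77.8 116. ]
[546.7  65.4 116. ]
[524.   64.2 116. ]
[524.1  77.1 116. ]
[535.4  71.  116. ]
```

View pics/t3.png

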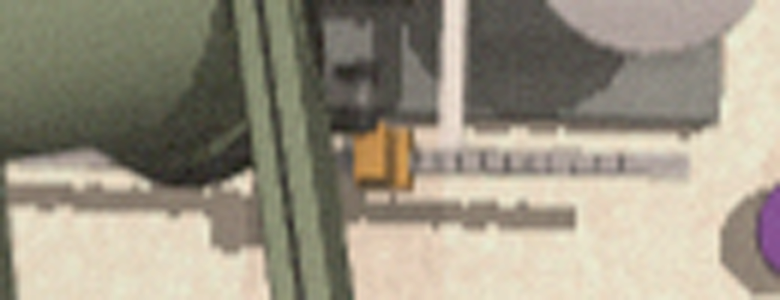

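Request:
send_rows(
  motion=[
    [[0.0005, 0, 0.03], 0, 0],
    [[0, 0, 0.04], 0, 0],
    [[0, 0, 0.04], 0, 0],
    [[0, 0, 0.03], 0, 0],
    [[0, 0, 0.015], 0, 0],
    [[0, 0, 0], 0, 0],
    [[0, 0, 0], 0, 0],
  ],
  force=40,
)

```text
time: 28.28
ee_pos: [535.8, 113.1, 81.3]
ee_rot: [-0.0, 1.0, -0.002, 0.001]
wrist_force: [0.1, -0.1, 0.2]
width: 0.001
```

Run:
```python
from h import *
st();c=cap('side');w=cap('wrist','w27');
a=cv2.resize(c['color'][140:250,250:370],None,fx=6,fy=6,interpolation=cv2.INTER_CUBIC);cv2.imwrite('pics/s10.png',a[:,:,::-1])
```

```text
t 28.27 tcp [535.8 113.1  81.3] yaw -0.0035 F [ 0.08 -0.07  0.23] w 0.1 q6 1.76
```

View pics/s10.png

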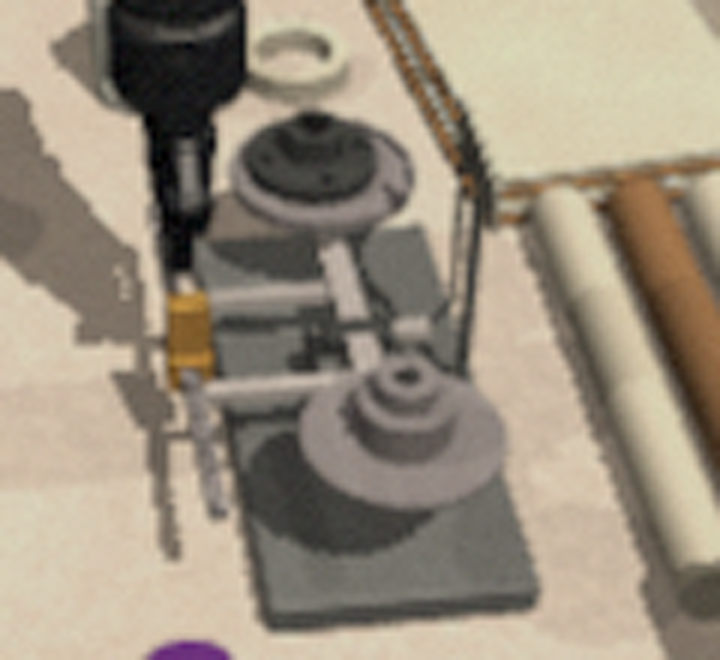

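View pics/w27.png

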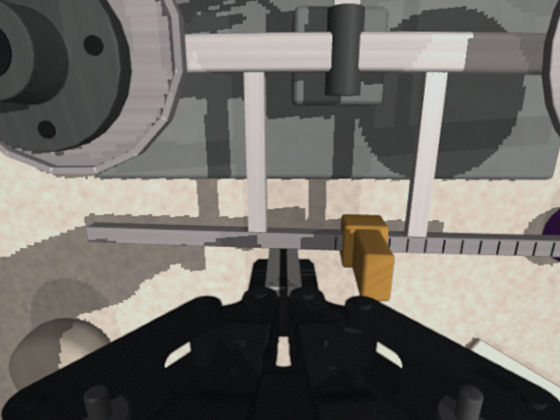

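Request:
send_rows(
  motion=[
    [[0, 0.006, 0.005], 0, 0],
    [[0, 0.006, 0], 0, 0],
    [[0, 0.004, 0], 0, 0],
    [[0, 0.002, 0], 0, 0],
    [[0, 0.001, 0], 0, 0],
    [[0, 0, 0], 0, 0],
  ],
)

```text
time: 29.12
ee_pos: [534.6, 94.1, 75.0]
ee_rot: [0.0, 1.0, -0.002, 0.0]
wrist_force: [0.2, 0.4, 0.4]
width: -0.003
```

Run:
```python
from h import *
st();c=cap('side');w=cap('wrist','w28');st()
a=cv2.resize(w['color'][200:320,220:420],None,fx=4,fy=4,interpolation=cv2.INTER_CUBIC);cv2.imwrite('pics/w28.png',np.clip(a[:,:,::-1].astype(float)*1.5,0,255).astype(np.uint8))
```

```text
t 29.12 tcp [534.6  94.1  75. ] yaw -0.0033 F [0.18 0.4  0.38] w -0.3 q6 1.73
t 29.23 tcp [534.6  94.2  75. ] yaw -0.0031 F [-0.53  0.03  0.26] w 0.2 q6 1.73
```

View pics/w28.png

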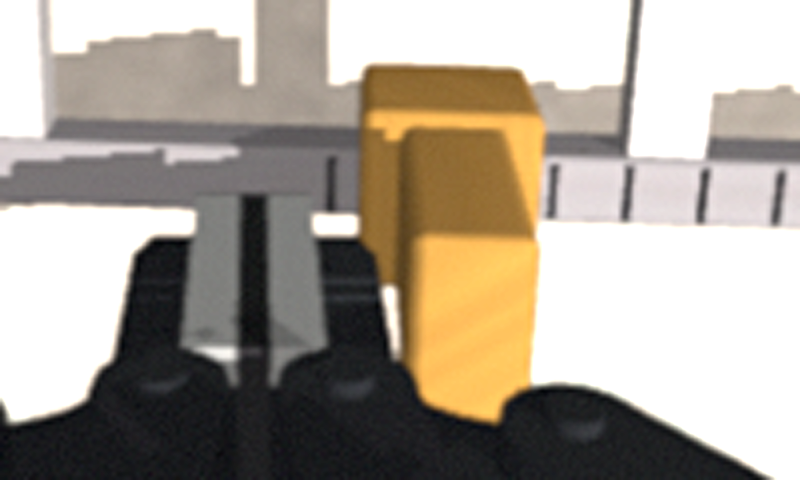

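Request:
send_rows(
  motion=[
    [[0, 0.001, -0.003], 0, 0],
    [[0, 0.0015, 0], 0, 0],
    [[0, 0.0015, 0], 0, 0],
    [[0, 0.0015, 0], 0, 0],
    [[0, 0.0015, 0], 0, 0],
  ],
)

```text
time: 29.85
ee_pos: [534.7, 87.2, 77.9]
ee_rot: [-0.0, 1.0, -0.002, 0.0]
wrist_force: [0.9, 1.5, -1.3]
width: 0.001
```

Request:
send_rows(
  motion=[
    [[0, 0.0015, 0], 0, 0],
    [[0, 0.0015, 0], 0, 0],
    [[0, 0.002, 0], 0, 0],
    [[0, 0.002, 0], 0, 0],
  ],
)

```text
time: 30.35
ee_pos: [534.5, 80.0, 78.0]
ee_rot: [0.0, 1.0, -0.002, -0.0]
wrist_force: [2.0, 2.3, -1.7]
width: 0.003
```

Run:
```python
from h import *
st();c=cap('side');print(tilt(c));w=cap('wrist');st()
a=cv2.resize(w['color'][200:320,220:420],None,fx=4,fy=4,interpolation=cv2.INTER_CUBIC);cv2.imwrite('pics/w29.png',np.clip(a[:,:,::-1].astype(float)*1.5,0,255).astype(np.uint8))
```

```text
t 30.35 tcp [534.5  80.   78. ] yaw -0.0033 F [ 1.98  2.32 -1.66] w 0.3 q6 1.7
(np.float64(0.0009124521566791803), array([4.99, 4.91, 4.69, 4.98, 5.23]), np.float64(4.949857414689006))
t 30.45 tcp [534.5  79.8  78. ] yaw -0.0034 F [ 0.01  1.03 -0.36] w 0.2 q6 1.7
```

View pics/w29.png

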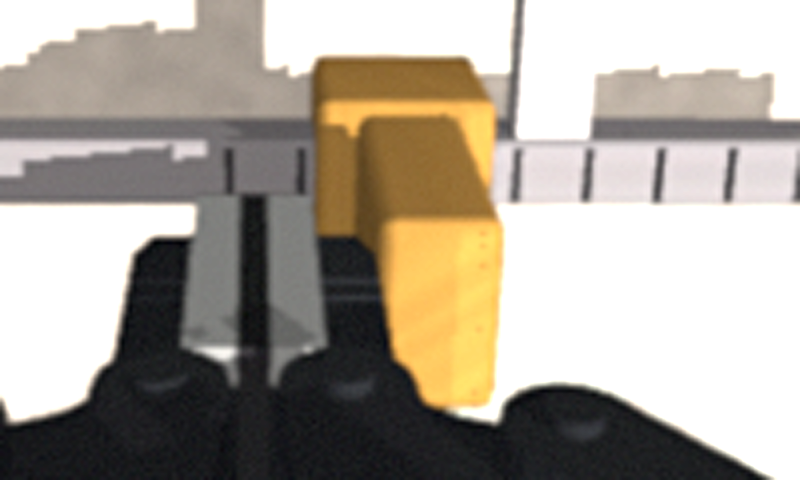

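Request:
send_rows(
  motion=[
    [[0, 0.003, 0.001], 0, 0],
    [[0, 0.003, 0.001], 0, 0],
    [[0, 0.003, 0.001], 0, 0],
    [[0, 0.003, 0.001], 0, 0],
    [[0, 0.003, 0], 0, 0],
    [[0, 0.003, 0], 0, 0],
    [[0, 0.003, 0], 0, 0],
  ],
)

```text
time: 31.32
ee_pos: [534.5, 58.9, 73.9]
ee_rot: [0.0, 1.0, -0.002, -0.0]
wrist_force: [0.2, 2.6, -0.2]
width: 0.001
```

Request:
send_rows(
  motion=[
    [[0, 0.003, 0], 0, 0],
    [[0, 0.003, 0], 0, 0],
    [[0, 0.003, 0], 0, 0],
    [[0, 0.003, 0], 0, 0],
    [[0, 0.003, 0], 0, 0],
    [[0, 0.003, 0], 0, 0],
    [[0, 0.003, 0], 0, 0],
  ],
)

```text
time: 32.2
ee_pos: [534.3, 37.9, 73.9]
ee_rot: [0.0, 1.0, -0.002, -0.0]
wrist_force: [0.5, 2.1, -0.2]
width: -0.0
```

Run:
```python
from h import *
st();c=cap('side');print(tilt(c));w=cap('wrist');st()
a=cv2.resize(w['color'][200:320,220:420],None,fx=4,fy=4,interpolation=cv2.INTER_CUBIC);cv2.imwrite('pics/w30.png',np.clip(a[:,:,::-1].astype(float)*1.5,0,255).astype(np.uint8))
```

```text
t 32.2 tcp [534.3  37.9  73.9] yaw -0.0032 F [ 0.49  2.14 -0.16] w -0.0 q6 1.62
(np.float64(0.019954947117729847), array([5.64, 5.55, 5.53, 5.75, 5.54]), np.float64(4.949857414689006))
t 32.3 tcp [534.3  37.6  74. ] yaw -0.0034 F [ 0.53  2.12 -0.09] w -0.3 q6 1.62
```

View pics/w30.png

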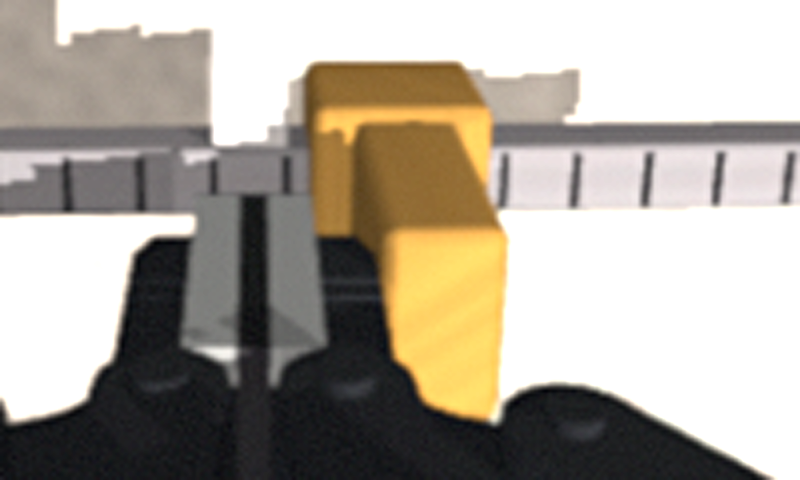

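Request:
send_rows(
  motion=[
    [[0, -0.003, 0], 0, 0],
    [[0, -0.006, 0], 0, 0],
    [[0, 0, 0], 0, 0],
    [[0, 0, 0], 0, 0],
    [[0, 0, 0], 0, 0],
    [[0, 0, 0], 0, 0],
    [[0, 0, 0], 0, 0],
    [[0, 0, 0], 0, 0],
    [[0, 0, 0], 0, 0],
    [[0, 0, 0], 0, 0],
  ],
)

```text
time: 33.55
ee_pos: [534.4, 47.1, 74.0]
ee_rot: [0.0, 1.0, -0.002, 0.0]
wrist_force: [-0.3, -0.0, -0.0]
width: 0.0
```

Run:
```python
from h import *
st()
for _ in range(3):c=cap('side');print(tilt(c))
w=cap('wrist','w31');st()
a=cv2.resize(c['color'][140:250,250:370],None,fx=6,fy=6,interpolation=cv2.INTER_CUBIC);cv2.imwrite('pics/s11.png',a[:,:,::-1])
```

```text
t 33.55 tcp [534.4  47.1  74. ] yaw -0.0032 F [-0.28 -0.02 -0.05] w 0.0 q6 1.64
(np.float64(-0.018399337201810567), array([ 4.48,  4.31, -8.38,  4.62,  4.38]), np.float64(4.949857414689006))
(np.float64(-0.016654982160283452), array([ 4.44,  4.32, -8.44,  4.62,  4.44]), np.float64(4.949857414689006))
(np.float64(-0.01723965214736805), array([ 4.46,  4.26, -8.43,  4.63,  4.42]), np.float64(4.949857414689006))
t 33.75 tcp [534.4  47.1  74. ] yaw -0.0032 F [-0.98 -0.77  0.48] w -0.1 q6 1.64
```

View pics/s11.png

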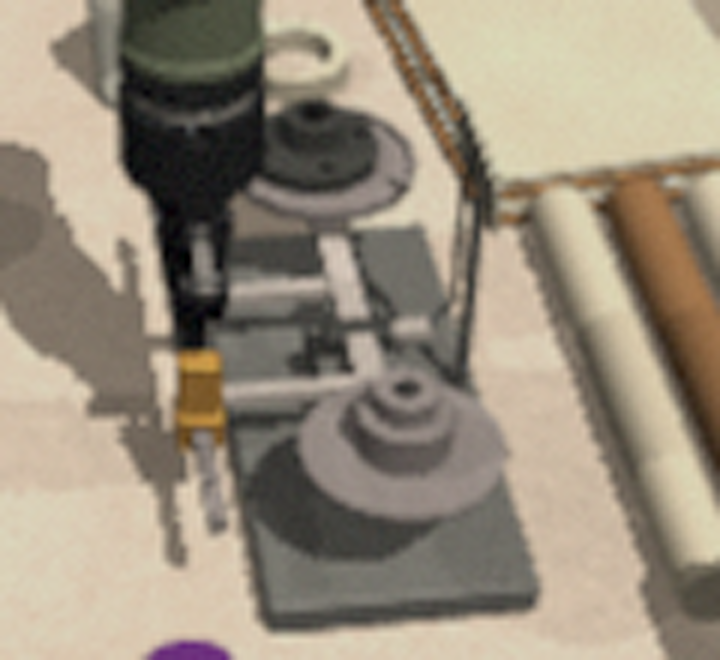

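View pics/w31.png

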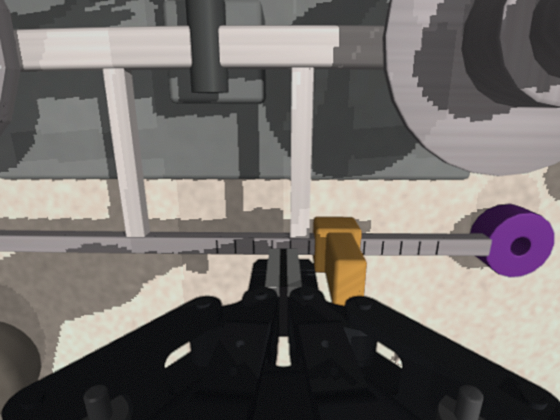

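Request:
send_rows(
  motion=[
    [[0, 0.004, 0], 0, 0],
    [[0, 0.004, 0], 0, 0],
    [[0, 0.003, 0], 0, 0],
    [[0, 0.003, 0], 0, 0],
    [[0, 0.003, 0], 0, 0],
    [[0, 0.003, 0], 0, 0],
    [[0, 0.002, 0], 0, 0],
    [[0, 0.001, 0], 0, 0],
    [[0, 0, 0], 0, 0],
  ],
)

```text
time: 34.88
ee_pos: [534.3, 23.9, 74.0]
ee_rot: [0.0, 1.0, -0.002, -0.0]
wrist_force: [-0.2, 1.3, -0.4]
width: 0.001
```

Request:
send_rows(
  motion=[
    [[0, -0.003, 0], 0, 0],
    [[0, -0.007, 0], 0, 0],
    [[0, -0.01, -0.04], 0, 0],
    [[0, 0, -0.06], 0, 0],
    [[0, 0, -0.06], 0, 0],
    [[0, 0, 0], 0, 0],
    [[0, 0, 0], 0, 0],
    [[0, 0, 0], 0, 0],
    [[0, 0, 0], 0, 0],
    [[0, 0, 0], 0, 0],
  ],
)

```text
time: 36.12
ee_pos: [534.2, 44.1, 233.2]
ee_rot: [0.0, 1.0, -0.002, -0.001]
wrist_force: [0.8, -0.5, 0.1]
width: 0.0
```

Run:
```python
from h import *
st()
for _ in range(2):c=cap('side','s12');print(tilt(c))
w=cap('wrist','w32');st()
```

```text
t 36.12 tcp [534.2  44.1 233.2] yaw -0.0032 F [ 0.83 -0.48  0.14] w 0.0 q6 1.64
(np.float64(0.001019531957925088), array([5.03, 4.95, 4.81, 4.98, 5.27]), np.float64(4.949857414689006))
(np.float64(0.0019041662953995337), array([5.01, 4.97, 4.82, 5.02, 5.25]), np.float64(4.949857414689006))
t 36.27 tcp [534.4  44.1 233.7] yaw -0.0033 F [0.54 0.25 0.05] w 0.0 q6 1.63
```

View pics/w32.png

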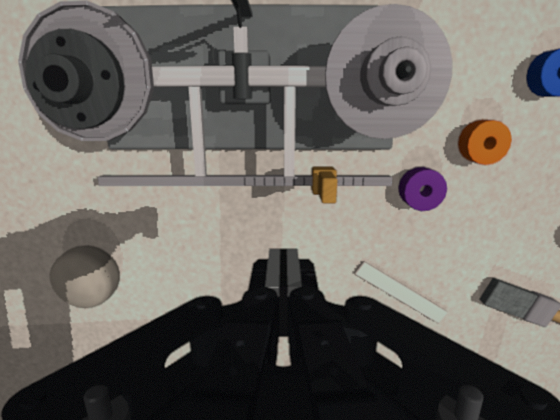

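Run:
```python
from h import *
c=cap('side');b=c['color'].astype(np.float32).sum(2);a=cv2.imread('pics/side0.png').astype(np.float32).sum(2)
def lm(th): 
    return proj(c,(628,81+130*np.cos(th),120+130*np.sin(th)))
base=lm(-.15);pr=np.array([lm(t)-base for t in np.linspace(-.15,.06,22)])
# template = hub from side0
def match(T,S,off):
    T=cv2.resize(T,None,fx=8,fy=8,interpolation=cv2.INTER_CUBIC);S=cv2.resize(S,None,fx=8,fy=8,interpolation=cv2.INTER_CUBIC)
    m=cv2.matchTemplate(S,T,cv2.TM_CCOEFF_NORMED);_,v,_,l=cv2.minMaxLoc(m);return np.array(l)/8+off,v
for (x0,x1,y0,y1) in [(288,316,160,178),(292,312,158,172)]:
    p,v=match(a[y0:y1,x0:x1],b[y0-10:y1+6,x0-5:x1+5],np.array([-5,-10]));print('left shift',p,v)
    print('tilt',np.interp(p[1],pr[::-1,1],np.linspace(-.15,.06,22)[::-1]), 'pred level',lm(0)-base)
np.set_printoptions(suppress=True)
# pans in same picture, wrist
print(tilt(c))
```

```text
left shift [ 0.125 -4.625] 0.9611728191375732
tilt -0.0005833872667207829 pred level [ 0.11255259 -4.64242181]
left shift [ 0.125 -4.5  ] 0.9291099905967712
tilt -0.004769140169335362 pred level [ 0.11255259 -4.64242181]
(np.float64(0.0016268912272566613), array([5.08, 5.  , 4.82, 4.98, 5.15]), np.float64(4.949857414689006))
```

Request:
send_rows(
  motion=[
    [[-0.02, 0, -0.02], 0, 0],
    [[-0.03, 0, -0.02], 0, 0],
    [[0, 0, 0], 0, 0],
    [[0, 0, 0], 0, 0],
    [[0, 0, 0], 0, 0],
    [[0, 0, 0], 0, 0],
    [[0, 0, 0], 0, 0],
    [[0, 0, 0], 0, 0],
    [[0, 0, 0], 0, 0],
    [[0, 0, 0], 0, 0],
  ],
)

```text
time: 37.58
ee_pos: [484.4, 44.3, 274.0]
ee_rot: [0.0, 1.0, -0.002, 0.0]
wrist_force: [0.7, 0.8, 0.1]
width: 0.003
```

Run:
```python
from h import *
st()
for _ in range(3):
    c=cap('side');print(tilt(c))
a=cv2.resize(c['color'][140:250,250:370],None,fx=6,fy=6,interpolation=cv2.INTER_CUBIC);cv2.imwrite('pics/s13.png',a[:,:,::-1])
```

```text
t 37.58 tcp [484.4  44.3 274. ] yaw -0.0032 F [0.68 0.78 0.08] w 0.2 q6 1.64
(np.float64(0.001924880507016078), array([5.03, 4.98, 4.83, 5.01, 5.23]), np.float64(4.949857414689006))
(np.float64(0.001619777089240985), array([5.01, 5.  , 4.81, 4.95, 5.17]), np.float64(4.949857414689006))
(np.float64(0.0034709993782958775), array([5.08, 5.02, 4.88, 5.06, 5.25]), np.float64(4.949857414689006))
```

View pics/s13.png

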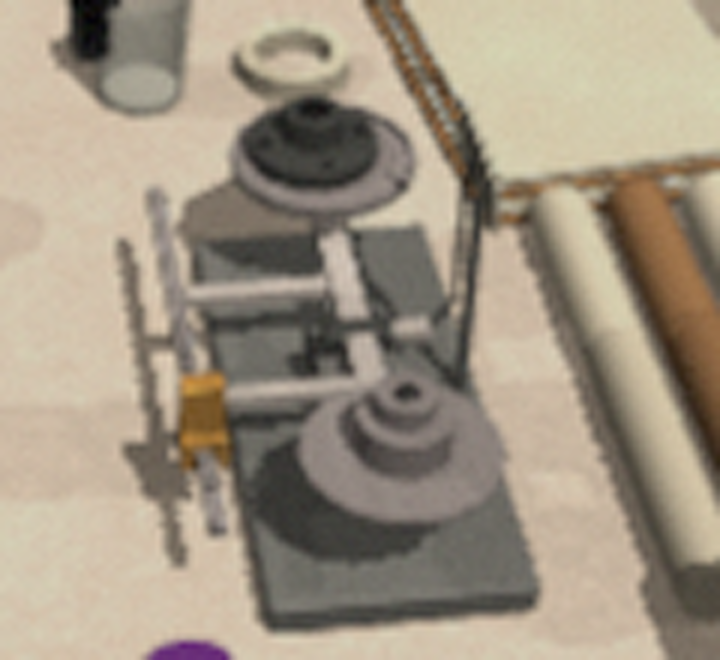

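The rings lie flat and stacked on the right pan, the pans look level, and the flange is still on its pan.

```bash
python3 -c "
from bench import r
print(r.finish_job())"
```

```text
the job is handed in; nothing more can be done
None
```

I threaded the 400 g ring and then the 100 g ring over the right pan's post, and pushed the poise about 65 mm right with shut fingers. The beam then came to rest level by itself, within what the side camera can resolve. I handed the job in at about 38 s of the 72 s allowed, with the arm clear of everything.

- **Level:** with the arm clear, the right pan's edge in the side camera gave a tilt of +0.002 to +0.003 rad. The flange on the left pan, checked shortly before, gave −0.001 to −0.005 rad. The two readings disagree slightly around zero, so level is known to about ±0.004 rad, or roughly 3 g. The readings stayed steady for over a second before I handed in.
- **Weight:** a rough tally puts the flange at 575 to 580 g, which is 500 g of rings plus about 76 to 78 mm of poise. The poise's starting position was only measured to a few mm.
- **Placement:** in the last picture both rings sit flat on the post and the flange is on its pan. The 200 g ring, the coloured look-alikes and the bystanders were not touched.
- **Forces:** about 2 N on the poise fin, and no more than about 1.5 N pressed on the pan.
- **Disagreement:** the fingertips really sit about 21 mm behind the reported TCP. On the first try for the 400 g ring the fingers closed just above it without touching it. I corrected for this by eye from the wrist camera, so TCP readings down to about −20 mm were not contact with the bench.

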